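# Gap gauge in, then offer up the gearbox cover

## Robot

A 6-joint arm with a two-finger parallel gripper is mounted at the origin on the work surface. World frame = base frame: x ahead of the robot, y to its left, z up, the work surface at z = 0. Lengths are in m, angles in rad, forces in N, time in s.
With the tool pointing down it reaches from about 0.375 to 0.75 m from the base axis. Payload 9 kg.
Tool frame: the origin (TCP) lies at the very end of the fingers, on their centre line; the grasp point (between the pads) lies manip.pinch_z behind it (manip.pinch_z is the distance from the TCP to the grasp point, in m); z points along the fingers, x is the direction in which the jaws open and shut, and the axes are right-handed (so a half turn about z gives the same grasp; the last joint's range is limited). The gripper opens to 85 mm and grips with 20 to 120 N. Pads are 22 mm wide; open, the fingers measure 114 mm over their backs; the gripper's body (76 mm by 85 mm) begins 54 mm behind the grasp point. The pads swing forward as they close: fully open they stand 13 mm farther back than shut.
Start: joints at [-1.536, 0.104, 0.097, 1.564, 0, 1.353], TCP at [0.15, -0.581, 0.231] pointing down, gripper open.
Joint ranges: [-2.99, 2.99], [-0.84, 1.86], [-1.1, 1.16], [-1.84, 2.11], [-1.51, 1.56], [-3.14, 3.14]. Speed limits (rad/s): [2.22, 2.22, 2.57, 3.14, 3.14, 3.14].

## Interface

Orientations are given as a unit quaternion [x, y, z, w].
In Python, from rig import manip, optics gives the robot as it stands. The module is installed in compiled form; this text tells all that it offers.
- The arm moves only by the tool drive_tool, never from a script. Its argument "motion" is a list that holds one entry, the list of rows, each a list of 7 numbers: the turn, a rotation vector about the tool's x, y, z in rad, then the shift along the tool's x, y, z in mm, then the closure, from 0 (fully open) to 1 (shut). A call has 1 to 8 rows; each row shifts and turns the commanded pose from where the row before left it, along the tool's axes as they then stand; what a row does not reach is not made up. A row lasts 1/8 s, in which the tool goes at most 62.5 mm and 10.7 degrees, less where a joint would pass 70% of its speed; a pose out of reach is approached as far as the arm can. A call with a gripper value outside its range is refused whole. The fingers move at their own pace and stop on an object; "force" is the grip in N (left out, the last holds). Time passes only in rows, so rows that do not move let the fingers close. It gives the time, the measured TCP pose, the force and the opening at its end, in the units of the state.
- manip.get_state(): the state, without advancing time (a new reading comes with each control period).
- optics.capture(name): name is "side" or "top"; returns a dict with "img" (480x640x3 uint8, blue, green, red), "vertical_fov" (degrees; the focal length in pixels is half the picture's height over the tangent of half this angle, whatever the lens; pixels are square), "cx", "cy" (the principal point, pixels), "extrinsics" (4x4, takes a point from world to camera coordinates). Camera axes: x right, y down, z forward; pixel columns grow to the right and rows downward; lengths in m; the calibration is good to about 2 mm. A picture is of the moment at which its call begins. There is no depth.
- manip.sign_off(): hands the job in, once; it reports no verdict.
Trained networks look in a picture, given as the dict that the camera call returned (one of the last four; its "shot" number tells which), for a name from the list of things; names that differ only in an ending like _2 or _b are one class to them, and where a whole thing is asked for, a point or a joint stands for the part that bears it (a point fixed in the world has none). Each returns a list of dicts, best first, with "conf" (0 to 1); they miss things now and then, are a little off and sometimes report something else, mostly with a low value. They report only what shows in the picture. A call takes as long as a camera call. They do not tell look-alikes from the thing itself.
- optics.look_for(picture, query): "pixel" ([column, row] in pixels, amid what is visible of it).
- optics.pinpoint(picture, query): "pixel" ([column, row] in pixels: a listed point, or the origin of a listed thing).
The state is a dict: "time_s": time; "joint_pos": joint angles; "qvel": joint speeds; "joint_torque": joint torques, N m; "tool_pos": TCP position; "orientation": TCP orientation; "wrist_force": force on the tool from outside, world axes, zero at the start; "wrist_torque": the same for the moment, N m; "finger_gap": opening from 0.0 (shut) to 1.0 (fully open).
Only numpy, scipy, OpenCV 4.12 (cv2) and the standard library are available. Lean on these libraries where they do the work, as an engineer would, in place of code of your own. Each camera call takes 0.05 s, during which the arm holds its last target.

## Task

Get the gearbox ready for its cover screws: take the flat-bladed gauge with the rectangular handle out of the wooden rack, push its blade down into the gap between the two lugs on the side of the gearbox until its shoulder rests on the lugs, and let go so that it stays there and keeps the gap. Then lift the steel cover plate by its rib and hold it level about 2 cm above the gearbox's flange, ear over ear, with every hole lined up over its threaded hole and the cover touching neither the gearbox nor the gauge, and finish while still holding it there so that the screws can be started. Leave the other things on the bench where they are.

Things in the scene. Friction and masses are not known exactly. Their poses are not given: they have to be found in the camera images.
- gearbox: Open aluminium gear case fixed to the bench, 130 (x) x 100 mm (y); flat flange on top, 70 mm high, with five 8 mm threaded holes round an 80 x 54 mm opening; a 30 x 30 mm ear on its +x short edge, centred at x +80, y -12 mm. Two lugs stand on its +y long side. Origin at the centre of its underside, z up
- gap (a point): middle of the top of the gap between the two lugs, at x 0, y +93, z 60 mm in the gearbox's frame, same axes. The gap is 7 mm wide (x); each lug is 14 mm thick (x), 34 mm long (y), 60 mm high; the gap is open on top and at its outer end and deeper than the blade is long
- rack: wooden gauge rack fixed to the bench, 50 (x) x 160 (y) x 50 mm high, with two slots 7 x 23 mm (long way along y), 36 mm deep, at y -35 and +35 mm; each holds one gauge by its shoulder on the rack's top; which gauge is in which slot varies. Origin at the centre of its underside
- gauge: Blade gauge upright in the rack, 60 g: flat steel blade 4 mm thick (x), 20 mm wide (y), 30 mm long, under a RECTANGULAR dark handle 16 (x) x 26 (y) x 40 mm high. Origin at the blade's lower tip, z up; shoulder (handle's underside) at z 30, handle's top at z 70 mm. Same either way round
- shoulder (a point): centre of the underside of the blade gauge's handle, 30 mm above the blade's tip
- cover: Steel cover plate lying flat on the bench, 0.25 to 0.46 kg: 130 mm (x) by 100 mm (y) by 5 mm, with the same ear on its +x short edge as the gearbox and five 10 mm holes; in the middle an upright rib to hold it by, 56 mm long (x), 20 mm thick (y), its top 46 mm above the plate's underside. Origin at the centre of its underside, z up
- thread0 (a point): mouth of a threaded hole near a corner of the gearbox flange, at x +53, y +38, z 70 mm in the gearbox's frame
- hole0 (a point): hole near a corner of the cover, at x +53, y +38 mm on the underside, in the cover's frame; belongs over the threaded hole of the same number
- thread1 (a point): mouth of a threaded hole near a corner of the gearbox flange, at x -53, y +38, z 70 mm in the gearbox's frame
- hole1 (a point): hole near a corner of the cover, at x -53, y +38 mm on the underside, in the cover's frame; belongs over the threaded hole of the same number
- thread2 (a point): mouth of a threaded hole near a corner of the gearbox flange, at x -53, y -38, z 70 mm in the gearbox's frame
- hole2 (a point): hole near a corner of the cover, at x -53, y -38 mm on the underside, in the cover's frame; belongs over the threaded hole of the same number
- thread3 (a point): mouth of a threaded hole near a corner of the gearbox flange, at x +53, y -38, z 70 mm in the gearbox's frame
- hole3 (a point): hole near a corner of the cover, at x +53, y -38 mm on the underside, in the cover's frame; belongs over the threaded hole of the same number
- thread4 (a point): mouth of a threaded hole in the ear of the gearbox flange, at x +80, y -12, z 70 mm in the gearbox's frame
- hole4 (a point): hole in the ear of the cover, at x +80, y -12 mm on the underside, in the cover's frame; belongs over the threaded hole of the same number
- wrench: Bystander, to be left alone: combination wrench, steel, 170 mm long, lying flat near the robot; origin under its middle
- bowl: Bystander, to be left alone: small steel bowl, 84 mm across the rim, 35 mm high; origin at the centre of its underside
- socket: Bystander, to be left alone: steel tube socket standing on end, 26 mm diameter, 40 mm high; origin at the centre of its underside
- jar: Bystander, to be left alone: glass jar, 64 mm diameter, 80 mm high, beyond the work; origin at the centre of its underside
- pulley: Bystander, to be left alone: dark steel belt pulley lying flat, 90 mm diameter, 36 mm high; origin at the centre of its underside
- hammer: Bystander, to be left alone: hammer lying along x at the right of the bench; origin under its middle
- oil: Bystander, to be left alone: grey plastic bottle, 66 mm diameter, 190 mm high, at the left; origin at the centre of its underside
- pin_gauge: Bystander, to be left alone: the other gauge in the rack: a round 6 mm pin under a ROUND dark handle, 26 mm diameter and 40 mm high, same height as the blade gauge; stays in the rack; origin at the pin's lower tip
Not all that is in view belongs to the job. Leave any pink look-alike of the gauge alone.

How it is judged:
By the outcome, as a careful person would: the job done as asked, in the order asked, and still so for the second after the job is handed in, while the arm keeps its last pose, push and grip.
It also fails if it takes over 54 s, if anything falls off the work surface, if the arm or the gripper's body presses on something with over 40 N, if the wrist force passes 120 N, or if a joint passes its speed limit or range.

## Working session

There is one attempt and no reset: what is moved stays moved. The work goes in short steps, Python scripts to look and compute and a tool call to move; the robot and the scene stay as the last step left them, time stands still between calls to the robot, and variables do not carry over. Pictures are saved under pics/ and viewed, and the job is handed in when it is done.

Besides the shell and the picture viewer there is one more tool, called after "Emit:" as name(argument=value, ...) on one line, values as JSON. drive_tool: Moves the arm, as the interface text tells. Its arguments: {"type":"object","properties":{"motion":{"type":"array","items":{"type":"array","items":{"type":"array","items":{"type":"number"}}}},"force":{"type":"number"}},"required":["motion"]}

```bash
mkdir -p pics; ls
python3 - <<'E'
from rig import manip, optics
import cv2,pickle
s=manip.get_state(); print(s, manip.pinch_z)
for n in ("side","top"):
    p=optics.capture(n); cv2.imwrite(f"pics/{n}0.png",p["img"]); print(n,p["vertical_fov"],p["cx"],p["cy"],p["extrinsics"].tolist() if hasattr(p["extrinsics"],"tolist") else p["extrinsics"],[k for k in p])
    pickle.dump(p,open(f"{n}0.pkl","wb"))
    for q in ("gearbox","gap","rack","gauge","shoulder","cover","pin_gauge","thread0","thread1","thread2","thread3","thread4","hole0","hole1","hole2","hole3","hole4"):
        print(q,[( [round(v,1) for v in d["pixel"]],round(d["conf"],2)) for d in optics.pinpoint(p,q)[:3]])
E
```

```text
pics
{'time_s': 0.0, 'joint_pos': array([-1.53570604e+00,  1.04674708e-01,  9.64992548e-02,  1.56387586e+00,
       -3.60713715e-05,  1.35312938e+00]), 'qvel': array([-0.00139388, -0.00214974,  0.00049016,  0.00051218, -0.00111101,
        0.00267453]), 'joint_torque': array([-1.26710420e-04, -5.56936669e+01,  5.03648543e+01,  1.72319653e-02,
       -4.53886032e-04,  1.83466562e-05]), 'tool_pos': array([ 0.15005112, -0.5806128 ,  0.23055321]), 'orientation': array([ 7.90592834e-01, -6.12341879e-01, -4.15271797e-04, -4.70769509e-04]), 'wrist_force': array([-0.12260203,  0.1846414 , -0.1305407 ]), 'wrist_torque': array([-0.00161757,  0.05406314,  0.00289272]), 'finger_gap': 0.9959131479420096} 0.0187
side 49.71789936776105 325.83620488781384 233.2498612896013 [[-0.9631329598900639, -0.26896439576876163, 0.005749381023197874, 0.5438913783428965], [-0.15091639147731953, 0.5224770366002232, -0.839191270813105, 0.1361351134876805], [0.22270865352937988, -0.8091204484093788, -0.5438059907806612, 1.001071597652283], [0.0, 0.0, 0.0, 1.0]] ['img', 'vertical_fov', 'cx', 'cy', 'extrinsics', 'sho
[... 2082 characters left out ...]
203.8], 0.87), ([371.7, 249.1], 0.87), ([390.5, 191.2], 0.75)]
thread2 [([367.8, 203.8], 0.87), ([371.7, 249.1], 0.87), ([390.5, 191.2], 0.75)]
thread3 [([367.8, 203.8], 0.87), ([371.7, 249.1], 0.87), ([390.5, 191.2], 0.75)]
thread4 [([367.8, 203.8], 0.87), ([371.7, 249.1], 0.87), ([390.5, 191.2], 0.75)]
hole0 [([226.5, 239.4], 0.95), ([270.2, 201.6], 0.93), ([222.0, 290.1], 0.71)]
hole1 [([226.5, 239.4], 0.95), ([270.2, 201.6], 0.93), ([222.0, 290.1], 0.71)]
hole2 [([226.5, 239.4], 0.95), ([270.2, 201.6], 0.93), ([222.0, 290.1], 0.71)]
hole3 [([226.5, 239.4], 0.95), ([270.2, 201.6], 0.93), ([222.0, 290.1], 0.71)]
hole4 [([226.5, 239.4], 0.95), ([270.2, 201.6], 0.93), ([222.0, 290.1], 0.71)]
```

View pics/side0.png

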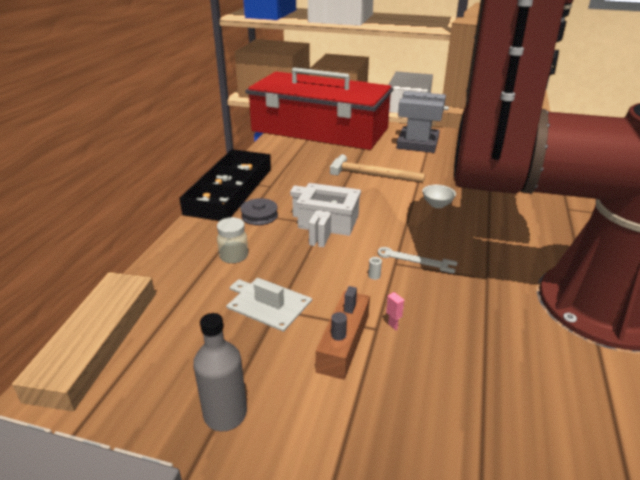

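View pics/top0.png

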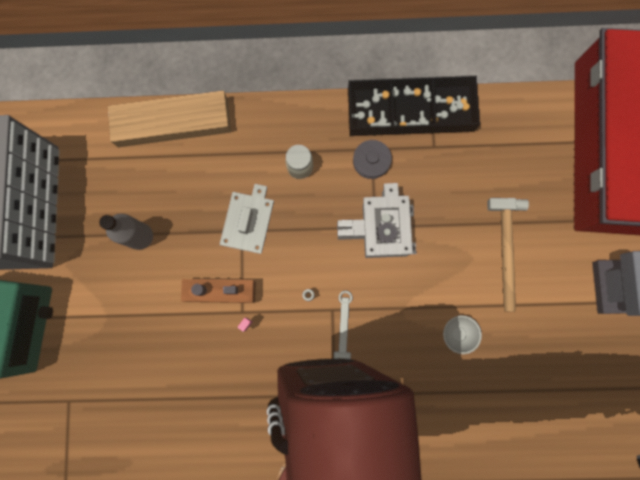

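Run:
```python
import pickle,cv2
p=pickle.load(open("top0.pkl","rb"))["img"]
cv2.imwrite("pics/top_c1.png",cv2.resize(p[170:340,190:450],None,fx=3,fy=3,interpolation=cv2.INTER_CUBIC))
p=pickle.load(open("side0.pkl","rb"))["img"]
cv2.imwrite("pics/side_c1.png",cv2.resize(p[160:360,220:470],None,fx=3,fy=3,interpolation=cv2.INTER_CUBIC))
```

```text
(no output)
```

View pics/top_c1.png

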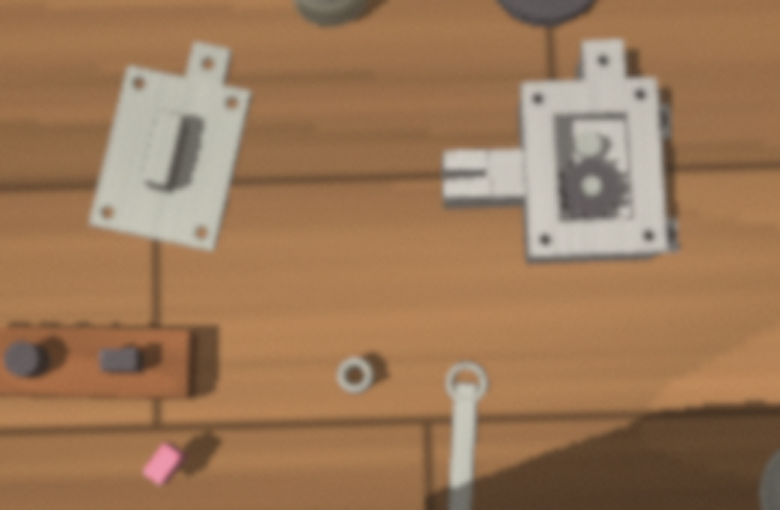

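View pics/side_c1.png

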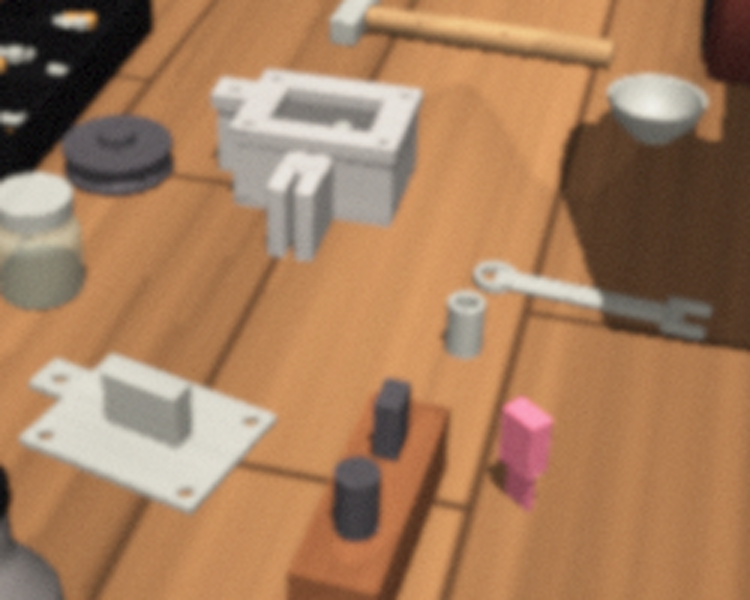

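The pictures show the cover at top (247,220), the gearbox at (387,226) with its lugs to the left at (350,228), and the rack at (218,290). In the rack, the round handle is on the left (199,289) and the rectangular one on the right (231,289). The pink look-alike is at (244,325).

```bash
cat > h.py <<'E'
import numpy as np, pickle, cv2
from scipy.optimize import least_squares, linear_sum_assignment
from scipy.spatial.transform import Rotation as R
def proj(p,X):
    X=np.atleast_2d(X); E=np.array(p["extrinsics"]); f=240/np.tan(np.radians(p["vertical_fov"]/2))
    c=X@E[:3,:3].T+E[:3,3]; return np.c_[f*c[:,0]/c[:,2]+p["cx"], f*c[:,1]/c[:,2]+p["cy"]]
def back(p,px,z):
    E=np.array(p["extrinsics"]); f=240/np.tan(np.radians(p["vertical_fov"]/2))
    d=E[:3,:3].T@np.array([(px[0]-p["cx"])/f,(px[1]-p["cy"])/f,1]); o=-E[:3,:3].T@E[:3,3]
    return o+d*(z-o[2])/d[2]
def place(M,q):
    M=np.atleast_2d(np.array(M,float)); c,s=np.cos(q[2]),np.sin(q[2])
    return np.c_[c*M[:,0]-s*M[:,1]+q[0], s*M[:,0]+c*M[:,1]+q[1], M[:,2]]
T=np.array([[.053,.038,.07],[-.053,.038,.07],[-.053,-.038,.07],[.053,-.038,.07],[.08,-.012,.07]])
GAP=np.array([[0,.093,.06]])
# cover holes visible on the top face (z=5mm)
H=T.copy(); H[:,2]=.005
E
python3 - <<'E'
from h import *
from rig import optics
P={}
D={}
for n in ("side","top"):
    P[n]=optics.capture(n); D[n]={q:[(d["pixel"],d["conf"]) for d in optics.pinpoint(P[n],q) if d["conf"]>.3] for q in ("thread0","hole0","gap")}
    for k,v in D[n].items(): print(n,k,[([round(float(a),1) for a in x],round(c,2)) for x,c in v])
pickle.dump((P,D),open("d1.pkl","wb"))
for nm,M,q0 in (("thread0",T,None),("hole0",H,None)):
    z=M[0,2]
    for cams in (("side",),("top",),("side","top")):
        best=None
        for yaw in np.arange(-np.pi,np.pi,.3):
          for st in ([.5,-.1],[.5,.2]):
            def res(q):
                r=[]
                for n in cams:
                    pr=proj(P[n],place(M,q)); o=np.array([x for x,c in D[n][nm]])
                    C=np.linalg.norm(pr[:,None]-o[None],axis=2); i,j=linear_sum_assignment(np.minimum(C,15))
                    for k in range(5):
                        d=np.array([8.,8.])
                        if k in i: 
                            d=pr[k]-o[j[list(i).index(k)]]
                            nn=np.linalg.norm(d); d=d*min(1,11/nn)
                        r+=list(d)
                return np.array(r)
            c0=back(P[cams[0]],np.median([x for x,c in D[cams[0]][nm]],axis=0),z)
            s=least_squares(res,[c0[0],c0[1],yaw],loss="soft_l1")
            if best is None or s.cost<best[0]: best=(s.cost,s.x,res(s.x).reshape(-1,2).round(1).tolist())
        print(nm,cams,best[0].round(2),best[1].round(4),best[2])
E
```

```text
side thread0 [([347.4, 204.8], 0.96), ([355.3, 188.5], 0.9), ([303.4, 202.0], 0.84), ([311.5, 185.8], 0.62), ([299.2, 189.2], 0.59), ([239.8, 289.1], 0.59)]
side hole0 [([238.7, 307.0], 0.74), ([417.5, 263.3], 0.69), ([260.4, 286.4], 0.68), ([239.8, 289.2], 0.68), ([299.2, 299.3], 0.62), ([279.6, 323.9], 0.56)]
side gap [([317.9, 221.9], 0.6)]
top thread0 [([369.5, 249.2], 0.9), ([366.4, 201.3], 0.75), ([402.4, 201.5], 0.65), ([405.3, 250.6], 0.64), ([389.8, 192.9], 0.61)]
top hole0 [([234.6, 198.8], 0.93), ([270.9, 203.5], 0.89), ([255.1, 249.2], 0.83), ([258.5, 195.1], 0.82), ([225.9, 238.6], 0.55)]
top gap [([345.7, 227.2], 0.96)]
thread0 ('side',) 21.42 [ 0.6158 -0.1513  3.6171] [[11.0, -0.7], [-1.5, -1.4], [-0.5, 1.1], [0.6, -6.0], [1.2, 4.0]]
thread0 ('top',) 30.94 [ 0.7032 -0.1434 -0.0456] [[-0.2, -11.0], [1.0, -0.1], [-0.8, 0.1], [-0.5, -11.0], [-0.0, -11.0]]
thread0 ('side', 'top') 64.48 [ 0.7027 -0.1407 -0.0022] [[-10.9, -1.3], [-1.0, -1.1], [0.6, 0.3], [-11.0, -1.0], [-10.9, -1.4], [-0.5, -11.0], [0.8, 0.9], [-1.0, -0.4], [-0.7, -11.0], [-0.6, -11.0]]
hole0 ('side',) 25.52 [0.6259 0.1833 2.8856] [[4.1, 1.8], [-1.8, -2.9], [-4.0, -2.0], [1.2, 0.7], [-9.8, 4.9]]
hole0 ('top',) 30.13 [0.6399 0.1639 3.356 ] [[0.8, 11.0], [4.4, -4.0], [-2.7, -0.1], [10.8, 2.0], [-0.2, 0.6]]
hole0 ('side', 'top') 27.13 [ 0.6246  0.1813 -0.2502] [[-2.9, -2.4], [2.5, 0.1], [5.1, 1.1], [-1.0, -3.4], [0.9, -3.4], [0.3, -0.9], [-1.8, 2.3], [0.3, -1.3], [-5.0, 1.1], [-0.6, -3.6]]
```

```bash
cat >> h.py <<'E'
def fit(pairs,q0):
    # pairs: list of (pic, model pts Nx3, pixels Nx2)
    def res(q): return np.concatenate([(proj(p,place(M,q))-o).ravel() for p,M,o in pairs])
    s=least_squares(res,q0,loss="soft_l1",f_scale=1.); return s.x,res(s.x).reshape(-1,2)
E
python3 - <<'E'
from h import *
P,D=pickle.load(open("d1.pkl","rb"))
c=lambda L,o:np.array(L)/3+np.array(o)-1/3.
g=c([(538,98),(545,240),(649,236),(640,94),(602,60)],(190,170))
k=c([(138,83),(106,212),(201,232),(231,102),(207,63)],(190,170))
for nm,M,o in(("g",T,g),("c",H,k)):
    z=M[0,2]; b=back(P["top"],o[:4].mean(0),z)
    q,r=fit([(P["top"],M,o)],[b[0],b[1],0]); print(nm,q.round(4),r.round(1).tolist())
    print(" net top",np.array([[*x] for x,_ in D["top"]["thread0" if nm=="g" else "hole0"]]).round(1).tolist(), "mine",o.round(1).tolist())
    s=proj(P["side"],place(M,q)).round(1); print(" side pred",s.tolist())
    im=cv2.resize(P["side"]["img"],None,fx=6,fy=6,interpolation=cv2.INTER_CUBIC)
    for u in s: cv2.circle(im,tuple(int(v) for v in (u+.5)*6),4,(0,0,255),1)
    x0,y0=((285,175) if nm=="g" else (220,275)); cv2.imwrite(f"pics/side_{nm}.png",im[y0*6:(y0+75)*6,x0*6:(x0+100)*6])
print("gap side pred",proj(P["side"],place(GAP,fit([(P["top"],T,g)],[.6,-.14,0])[0])),"top",proj(P["top"],place(GAP,fit([(P["top"],T,g)],[.6,-.14,0])[0])))
E
```

```text
g [ 0.5963 -0.1446  0.0101] [[-0.2, 0.2], [0.0, -0.1], [-0.0, -0.2], [-0.0, 0.0], [0.2, 0.1]]
 net top [[369.5, 249.2], [366.4, 201.3], [402.4, 201.5], [405.3, 250.6], [389.8, 192.9]] mine [[369.0, 202.3], [371.3, 249.7], [406.0, 248.3], [403.0, 201.0], [390.3, 189.7]]
 side pred [[303.2, 200.3], [348.0, 206.5], [355.2, 191.1], [312.4, 185.5], [298.5, 188.9]]
c [ 0.6263  0.179  -0.2415] [[-0.0, -0.1], [0.2, -0.0], [-0.1, 0.0], [0.0, 0.1], [-0.1, -0.0]]
 net top [[234.6, 198.8], [270.9, 203.5], [255.1, 249.2], [258.5, 195.1], [225.9, 238.6]] mine [[235.7, 197.3], [225.0, 240.3], [256.7, 247.0], [266.7, 203.7], [258.7, 190.7]]
 side pred [[235.4, 303.8], [282.0, 322.9], [303.8, 299.3], [258.8, 282.3], [240.1, 285.1]]
gap side pred [[318.89269416 219.18144651]] top [[345.05692379 227.69094019]]
```

View pics/side_g.png

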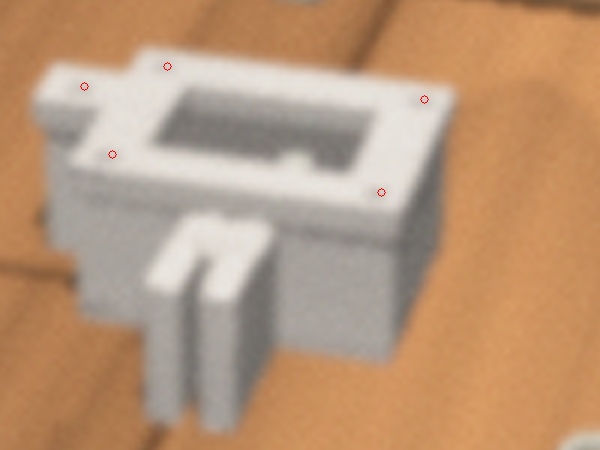

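View pics/side_c.png

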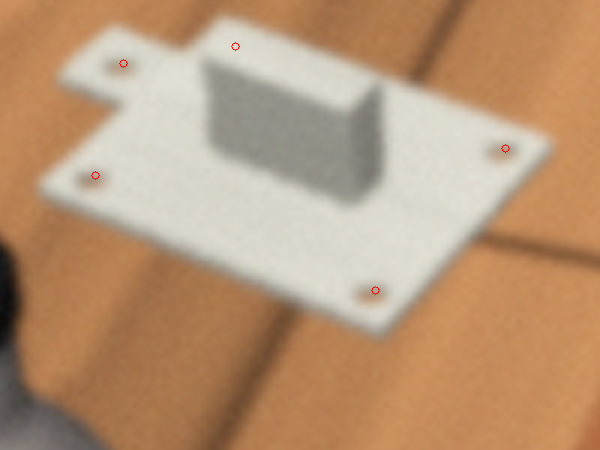

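Run:
```python
from h import *
P,D=pickle.load(open("d1.pkl","rb"))
def c(L,o,k): return (np.array(L,float)+.5)/k+np.array(o)-.5
g=c([(538,98),(545,240),(649,236),(640,94),(602,60)],(190,170),3)
k=c([(138,83),(106,212),(201,232),(231,102),(207,63)],(190,170),3)
gs=c([(105,155),(375,193),(422,102),(158,70),(78,88)],(285,175),6)
ks=c([(90,180),(369,297),(498,153),(118,67)],(220,275),6)
t,s=P["top"],P["side"]
for nm,A in(("g top",[(t,T,g)]),("g side",[(s,T,gs)]),("g both",[(t,T,g),(s,T,gs)]),("c top",[(t,H,k)]),("c side",[(s,H[[0,1,2,4]],ks)]),("c both",[(t,H,k),(s,H[[0,1,2,4]],ks)])):
    q,r=fit(A,[.6,0,0]); print(nm,q.round(4),np.abs(r).max().round(2))
im=cv2.resize(t["img"][265:335,170:270],None,fx=8,fy=8,interpolation=cv2.INTER_CUBIC); cv2.imwrite("pics/top_r.png",im)
im=cv2.resize(s["img"][280:380,310:410],None,fx=6,fy=6,interpolation=cv2.INTER_CUBIC); cv2.imwrite("pics/side_r.png",im)
```

```text
g top [ 0.5963 -0.1446  0.0101] 0.23
g side [ 0.598  -0.142   0.0114] 0.63
g both [ 0.5972 -0.144   0.01  ] 1.11
c top [ 0.6263  0.179  -0.2415] 0.19
c side [ 0.6271  0.1818 -0.2429] 0.33
c both [ 0.6269  0.1802 -0.244 ] 0.82
```

View pics/top_r.png

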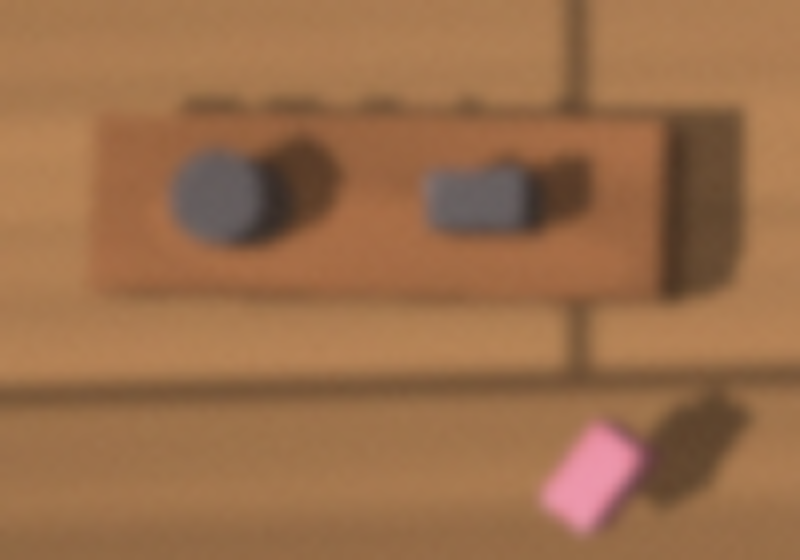

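View pics/side_r.png

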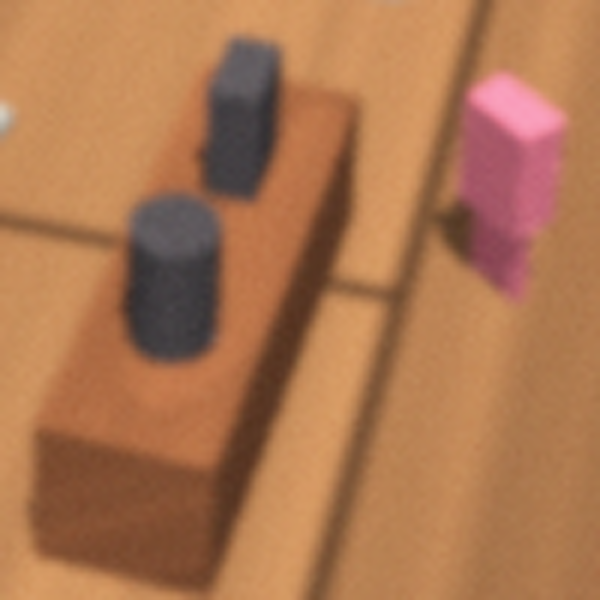

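```bash
cat >> h.py <<'E'
def c(L,o,k): return (np.array(L,float)+.5)/k+np.array(o)-.5
RK=np.array([[.025,.08,.05],[.025,-.08,.05],[-.025,-.08,.05],[-.025,.08,.05]])
GH=np.array([[.008,.013,.09],[.008,-.013,.09],[-.008,-.013,.09],[-.008,.013,.09]])
def goto(tgt,st=None):
    """shift in tool axes (mm) and turn about tool z to get to world x,y,z,angle"""
    from rig import manip
    s=st or manip.get_state(); r=R.from_quat(s["orientation"]); m=r.as_matrix()
    a=np.arctan2(m[1,0],m[0,0]); des=R.from_matrix(np.array([[np.cos(tgt[3]),np.sin(tgt[3]),0],[np.sin(tgt[3]),-np.cos(tgt[3]),0],[0,0,-1]]))
    print("t",round(s["time_s"],2),"pos",np.round(s["tool_pos"],4),"ang",round(a,4),"F",np.round(s["wrist_force"],1),"gap",round(s["finger_gap"],3))
    print("shift mm",(m.T@(np.array(tgt[:3])-s["tool_pos"])*1000).round(1),"turn",(r.inv()*des).as_rotvec().round(4))
E
python3 - <<'E'
from h import *
P,D=pickle.load(open("d1.pkl","rb")); t,s=P["top"],P["side"]
rt=c([(95,115),(665,122),(660,298),(92,293)],(170,265),8)
# side: crop corners +y end
rs=c([(36,430),(213,468),(357,97)],(310,280),6)
RKs=RK[[0,3,2]]
for A in ([(t,RK,rt)],[(s,RKs,rs)],[(t,RK,rt),(s,RKs,rs)]):
    q,r=fit(A,[.48,.17,0]); print("rack",q.round(4),np.abs(r).max().round(2)); print("  slots",place([[0,.035,.09],[0,-.035,.09]],q)[:,:2].round(4).tolist())
ht=c([(424,170),(522,168),(528,228),(430,232)],(170,265),8)
hs=c([(233,37),(282,47),(252,90),(211,80)],(310,280),6)  # guess ordering
q,r=fit([(t,GH,ht)],[.48,.15,0]); print("gauge top",q.round(4),r.round(1).tolist())
print("side pred corners (crop)",((proj(s,place(GH,q))-[310,280])*6).round(0).tolist())
for p,u in((t,ht),(s,np.array(hs))): print(back(p,u.mean(0),.09).round(4))
goto([.48,.15,.2,0])
E
```

```text
rack [ 0.4642  0.2391 -0.0377] 0.39
  slots [[0.4655, 0.2741], [0.4629, 0.2041]]
rack [ 0.4656  0.2415 -0.0311] 0.51
  slots [[0.4667, 0.2765], [0.4645, 0.2065]]
rack [ 0.4649  0.2401 -0.0372] 0.96
  slots [[0.4662, 0.2751], [0.4636, 0.2051]]
gauge top [0.463 0.204 0.027] [[0.4, 0.3], [0.1, -0.1], [-0.4, -0.2], [-0.1, -0.0]]
side pred corners (crop) [[210.0, 83.0], [229.0, 27.0], [283.0, 36.0], [266.0, 92.0]]
[0.463  0.2039 0.09  ]
[0.4643 0.2052 0.09  ]
t 2.2 pos [ 0.1501 -0.581   0.2313] ang -1.318 F [-0.2 -0.2 -0.1] gap 1.004
shift mm [-625.2 -502.2   31.3] turn [ 1.000e-04 -1.000e-04 -1.318e+00]
```

```bash
cat >> h.py <<'E'
def plan(tgt,n,polar=False,clos=0,dz_first=None):
    from rig import manip
    s=manip.get_state(); m=R.from_quat(s["orientation"]).as_matrix(); a0=np.arctan2(m[1,0],m[0,0]); p0=s["tool_pos"]
    tgt=np.array(tgt,float); pts=[]
    for i in range(n+1):
        u=i/n
        if polar:
            r0,r1=np.hypot(*p0[:2]),np.hypot(*tgt[:2]); t0,t1=np.arctan2(p0[1],p0[0]),np.arctan2(tgt[1],tgt[0])
            r,t=r0+u*(r1-r0),t0+u*(t1-t0); xy=[r*np.cos(t),r*np.sin(t)]
        else: xy=list(p0[:2]+u*(tgt[:2]-p0[:2]))
        pts.append([*xy,p0[2]+u*(tgt[2]-p0[2]),a0+u*(tgt[3]-a0)])
    rows=[]
    for A,B in zip(pts,pts[1:]):
        d=np.array(B)-A; cc,ss=np.cos(A[3]),np.sin(A[3])
        rows.append([0,0,round(-d[3],3),round((cc*d[0]+ss*d[1])*1e3,1),round((ss*d[0]-cc*d[1])*1e3,1),round(-d[2]*1e3,1),clos])
    for i in range(0,n,8): print(rows[i:i+8])
E
python3 -c "
from h import *
plan([.4637,.2045,.17,-.037],16,True)"
```

```text
[[0, 0, np.float64(-0.08), np.float64(-9.3), np.float64(-64.2), np.float64(3.8), 0], [0, 0, np.float64(-0.08), np.float64(-11.1), np.float64(-63.3), np.float64(3.8), 0], [0, 0, np.float64(-0.08), np.float64(-12.8), np.float64(-62.4), np.float64(3.8), 0], [0, 0, np.float64(-0.08), np.float64(-14.5), np.float64(-61.4), np.float64(3.8), 0], [0, 0, np.float64(-0.08), np.float64(-16.1), np.float64(-60.3), np.float64(3.8), 0], [0, 0, np.float64(-0.08), np.float64(-17.7), np.float64(-59.2), np.float64(3.8), 0], [0, 0, np.float64(-0.08), np.float64(-19.2), np.float64(-58.1), np.float64(3.8), 0], [0, 0, np.float64(-0.08), np.float64(-20.7), np.float64(-56.9), np.float64(3.8), 0]]
[[0, 0, np.float64(-0.08), np.float64(-22.1), np.float64(-55.7), np.float64(3.8), 0], [0, 0, np.float64(-0.08), np.float64(-23.5), np.float64(-54.4), np.float64(3.8), 0], [0, 0, np.float64(-0.08), np.float64(-24.8), np.float64(-53.1), np.float64(3.8), 0], [0, 0, np.float64(-0.08), np.float64(-26.0), np.float64(-51.8), np.float64(3.8), 0], [0, 0, np.float64(-0.08), np.float64(-27.3), np.float64(-50.5), np.float64(3.8), 0], [0, 0, np.float64(-0.08), np.float64(-28.4), np.float64(-49.1), np.float64(3.8), 0], [0, 0, np.float64(-0.08), np.float64(-29.5), np.float64(-47.7), np.float64(3.8), 0], [0, 0, np.float64(-0.08), np.float64(-30.6), np.float64(-46.3), np.float64(3.8), 0]]
```

Emit:
drive_tool(motion=[[[0,0,-0.08,-9,-60,4,0],[0,0,-0.08,-11,-60,4,0],[0,0,-0.08,-13,-60,4,0],[0,0,-0.08,-14,-60,4,0],[0,0,-0.08,-16,-59,4,0],[0,0,-0.08,-18,-58,4,0],[0,0,-0.08,-19,-58,4,0],[0,0,-0.08,-21,-57,4,0]]])

```text
time_s: 3.2
tool_pos: [0.4863, -0.2451, 0.1992]
orientation: [0.944, -0.331, 0.0, 0.0]
wrist_force: [-0.2, 0.4, 0.0]
finger_gap: 0.997
```

Emit:
drive_tool(motion=[[[0,0,-0.08,-22,-56,4,0.3],[0,0,-0.08,-23,-54,4,0.3],[0,0,-0.08,-25,-53,4,0.3],[0,0,-0.08,-26,-52,4,0.3],[0,0,-0.08,-27,-50,4,0.3],[0,0,-0.08,-28,-49,4,0.3],[0,0,-0.08,-29,-48,4,0.3],[0,0,-0.08,-30,-46,4,0.3]]])

```text
time_s: 4.2
tool_pos: [0.4525, 0.1995, 0.1672]
orientation: [1.0, -0.018, 0.0, -0.0]
wrist_force: [0.6, 0.1, 0.2]
finger_gap: 0.698
```

```bash
python3 -c "
from h import *
goto([.4637,.2045,.12,-.037])"
```

```text
t 4.2 pos [0.4525 0.1995 0.1672] ang -0.0352 F [0.6 0.1 0.2] gap 0.698
shift mm [11.  -5.4 47.2] turn [-0.0001 -0.0004  0.0018]
```

Emit:
drive_tool(motion=[[[0,0,0,6,-3,24,0.5],[0,0,0,5,-2.4,23,0.5],[0,0,0,0,0,0,0.5]]])

```text
time_s: 4.58
tool_pos: [0.4632, 0.2027, 0.1187]
orientation: [1.0, -0.019, -0.002, 0.0]
wrist_force: [-0.9, -0.3, 0.5]
finger_gap: 0.504
```

```bash
cat > snap.py <<'E'
import sys
from h import *
from rig import optics,manip
# args: tag  then cam x0 y0 w h k ...
a=sys.argv[2:]
for i in range(0,len(a),6):
    n=a[i]; x,y,w,h,k=map(int,a[i+1:i+6]); p=optics.capture(n); pickle.dump(p,open(f"{sys.argv[1]}_{n}.pkl","wb"))
    cv2.imwrite(f"pics/{sys.argv[1]}_{n}.png",cv2.resize(p["img"][y:y+h,x:x+w],None,fx=k,fy=k,interpolation=cv2.INTER_CUBIC))
    print(n,"tcp px crop",((proj(p,manip.get_state()["tool_pos"])+.5-[x,y])*k).round(1))
E
python3 snap.py a side 290 230 130 120 5 top 180 230 120 100 6; python3 -c "
from h import *
goto([.4637,.2045,.12,-.037])"
```

```text
side tcp px crop [[309.9 229.6]]
top tcp px crop [[284.5 351.1]]
t 4.67 pos [0.4644 0.2026 0.1209] ang -0.0381 F [-0.6 -0.5  0.1] gap 0.501
shift mm [-0.8 -1.8  0.9] turn [ 0.0001 -0.     -0.0011]
```

View pics/a_side.png

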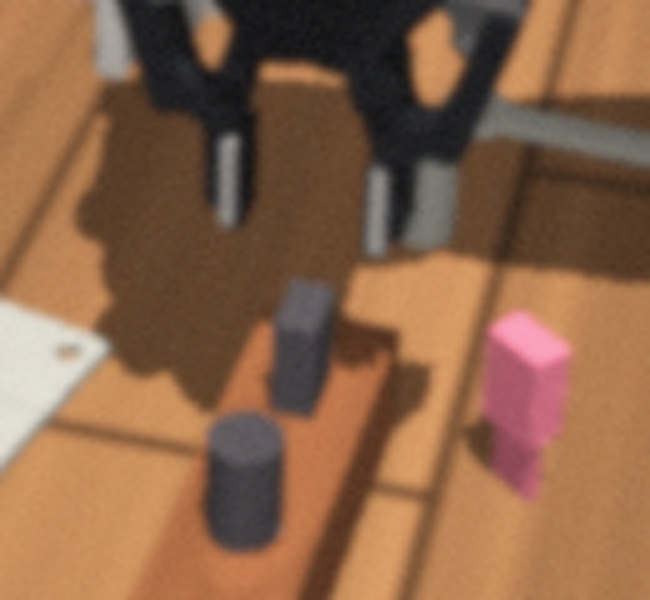

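View pics/a_top.png

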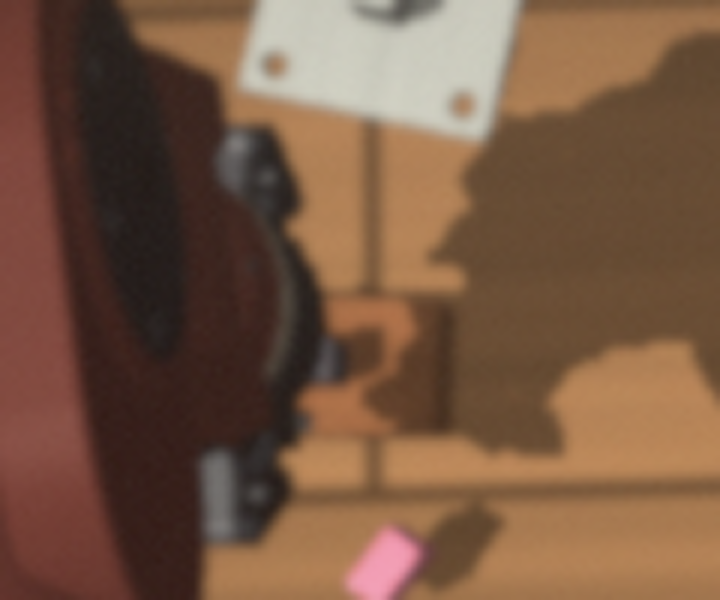

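```bash
python3 -c "
from h import *
p=pickle.load(open('a_side.pkl','rb'))
for X in ([.4644,.2136,.1209],[.4644,.2136,.127],[.4644+.021,.2136,.1275],[.4644-.021,.2136,.1275]): print(((proj(p,X)+.5-[290,230])*5).round(1))
print('handle side pred',((proj(p,place(GH,[.4637,.2045,-.037]))+.5-[290,230])*5).round(0).tolist())
"
```

```text
[[300.9 246.6]]
[[301.5 232.2]]
[[240.4 220.3]]
[[363.2 241.7]]
handle side pred [[273.0, 321.0], [294.0, 275.0], [338.0, 284.0], [319.0, 330.0]]
```

Emit:
drive_tool(motion=[[[0,0,0,-0.8,-3,10,0.5],[0,0,0,0,0,20,0.5],[0,0,0,0,0,20,0.5],[0,0,0,0,0,13,0.5],[0,0,0,0,0,0,1],[0,0,0,0,0,0,1],[0,0,0,0,0,0,1],[0,0,0,0,0,0,1]]], force=50)

```text
time_s: 5.68
tool_pos: [0.4641, 0.2058, 0.0578]
orientation: [1.0, -0.019, 0.0, -0.0]
wrist_force: [-1.3, 0.7, -0.7]
finger_gap: 0.179
```

```bash
python3 -c "
from h import *
goto([.4637,.2055,.058,-.037])";python3 snap.py b side 290 230 130 120 5
```

```text
t 5.67 pos [0.4641 0.2058 0.0578] ang -0.038 F [-1.3  0.7 -0.7] gap 0.179
shift mm [-0.4  0.3 -0.2] turn [-0.0001 -0.0008 -0.001 ]
side tcp px crop [[301.4 376.5]]
```

View pics/b_side.png

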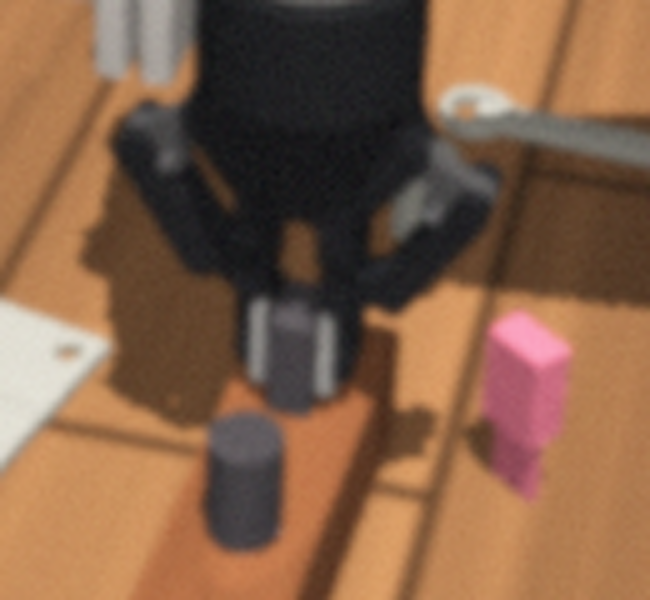

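Emit:
drive_tool(motion=[[[0,0,0,0,0,-15,1],[0,0,0,0,0,-35,1],[0,0,0,0,0,-40,1],[0,0,0,0,0,-10,1]]])

```text
time_s: 6.22
tool_pos: [0.4653, 0.2061, 0.1612]
orientation: [1.0, -0.019, 0.003, -0.0]
wrist_force: [0.5, -0.5, -0.6]
finger_gap: 0.181
```

```bash
python3 -c "
from h import *
q=[.5972,-.1435,.0103]; g=place(GAP,q)[0]; print(g)
goto([g[0],g[1],.14,.0103]); plan([g[0],g[1],.13,.0103],8)"
```

```text
[ 0.59624212 -0.05050493  0.06      ]
t 6.22 pos [0.4653 0.2061 0.1612] ang -0.038 F [ 0.5 -0.5 -0.6] gap 0.181
shift mm [140.4 251.4  21.7] turn [-0.0008 -0.005  -0.0483]
[[0, 0, np.float64(-0.006), np.float64(17.6), np.float64(31.4), np.float64(3.9), 0], [0, 0, np.float64(-0.006), np.float64(17.4), np.float64(31.5), np.float64(3.9), 0], [0, 0, np.float64(-0.006), np.float64(17.2), np.float64(31.6), np.float64(3.9), 0], [0, 0, np.float64(-0.006), np.float64(17.0), np.float64(31.7), np.float64(3.9), 0], [0, 0, np.float64(-0.006), np.float64(16.8), np.float64(31.8), np.float64(3.9), 0], [0, 0, np.float64(-0.006), np.float64(16.6), np.float64(31.9), np.float64(3.9), 0], [0, 0, np.float64(-0.006), np.float64(16.4), np.float64(32.0), np.float64(3.9), 0], [0, 0, np.float64(-0.006), np.float64(16.2), np.float64(32.1), np.float64(3.9), 0]]
```

Emit:
drive_tool(motion=[[[0,0,-0.006,17.6,31.4,2,1],[0,0,-0.006,17.4,31.5,2,1],[0,0,-0.006,17.2,31.6,4,1],[0,0,-0.006,17,31.7,4,1],[0,0,-0.006,16.8,31.8,4,1],[0,0,-0.006,16.6,31.9,5,1],[0,0,-0.006,16.4,32,5,1],[0,0,-0.006,16.2,32.1,5,1]]])

```text
time_s: 7.22
tool_pos: [0.5948, -0.0516, 0.1259]
orientation: [1.0, 0.005, -0.0, -0.0]
wrist_force: [-0.1, 0.1, -0.8]
finger_gap: 0.177
```

Emit:
drive_tool(motion=[[[0,0,0,0,0,0,1],[0,0,0,0,0,0,1]]])

```text
time_s: 7.48
tool_pos: [0.5942, -0.0501, 0.1261]
orientation: [1.0, 0.005, -0.0, -0.0]
wrist_force: [-0.5, 0.1, -0.0]
finger_gap: 0.18
```

```bash
python3 -c "
from h import *
goto([.5962,-.0505,.13,.0103])";python3 snap.py c side 265 130 110 100 7 top 310 180 130 100 6
```

```text
t 7.47 pos [ 0.5942 -0.0501  0.1261] ang 0.0098 F [-0.5  0.1 -0. ] gap 0.18
shift mm [ 2.   0.4 -3.9] turn [-0.0004  0.0008 -0.0005]
side tcp px crop [[382.5 445.6]]
top tcp px crop [[214.9 259.4]]
```

View pics/c_side.png

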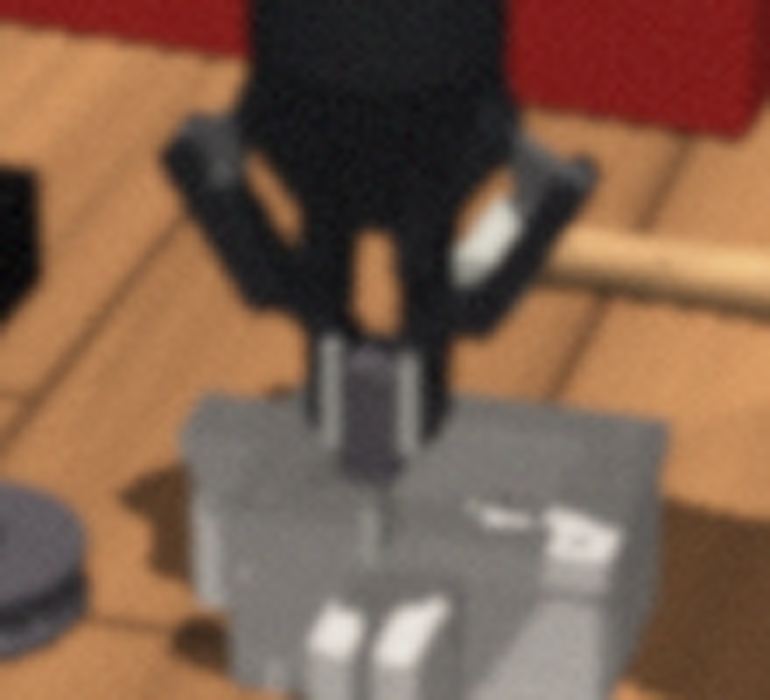

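View pics/c_top.png

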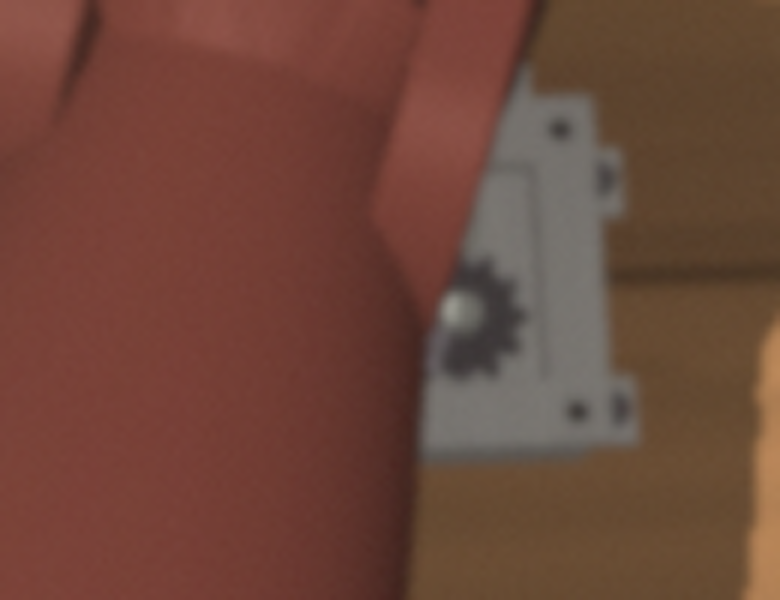

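Emit:
drive_tool(motion=[[[0,0,0,1,0,7,1],[0,0,0,1,0,8,1],[0,0,0,0,0,5,1],[0,0,0,0,0,0,1],[0,0,0,0,0,0,1]]])

```text
time_s: 8.2
tool_pos: [0.5967, -0.0505, 0.1064]
orientation: [1.0, 0.005, 0.0, 0.0]
wrist_force: [0.9, -0.2, -0.7]
finger_gap: 0.18
```

```bash
python3 -c "
from h import *
goto([.5962,-.0505,.104,.0103])";python3 snap.py d side 285 165 75 75 10;  python3 -c "
from h import *
p=pickle.load(open('d_side.pkl','rb'))
f=lambda X:((proj(p,X)+.5-[285,165])*10).round(0).tolist()
q=[.5972,-.1435,.0103]
B=np.array([[.002,.01,-.038],[-.002,.01,-.038],[.002,.01,-.008],[-.002,.01,-.008],[.008,.013,-.008],[-.008,.013,-.008]])
from rig import manip
t=manip.get_state()['tool_pos']
print('blade pred',f(place(B,[t[0],t[1],.01])+[0,0,t[2]]))
L=np.array([[.0175,.11,.06],[.0035,.11,.06],[-.0035,.11,.06],[-.0175,.11,.06],[.0035,.076,.06],[-.0035,.076,.06]])
print('lug pred',f(place(L,q)))
"
```

```text
t 8.2 pos [ 0.5967 -0.0505  0.1064] ang 0.01 F [ 0.9 -0.2 -0.7] gap 0.18
shift mm [-0.5 -0.   2.4] turn [ 0.0001 -0.0002 -0.0003]
side tcp px crop [[336.2 364. ]]
blade pred [[315.0, 537.0], [333.0, 539.0], [315.0, 417.0], [333.0, 420.0], [284.0, 420.0], [356.0, 430.0]]
lug pred [[241.0, 577.0], [302.0, 586.0], [333.0, 590.0], [395.0, 599.0], [344.0, 508.0], [375.0, 513.0]]
```

View pics/d_side.png

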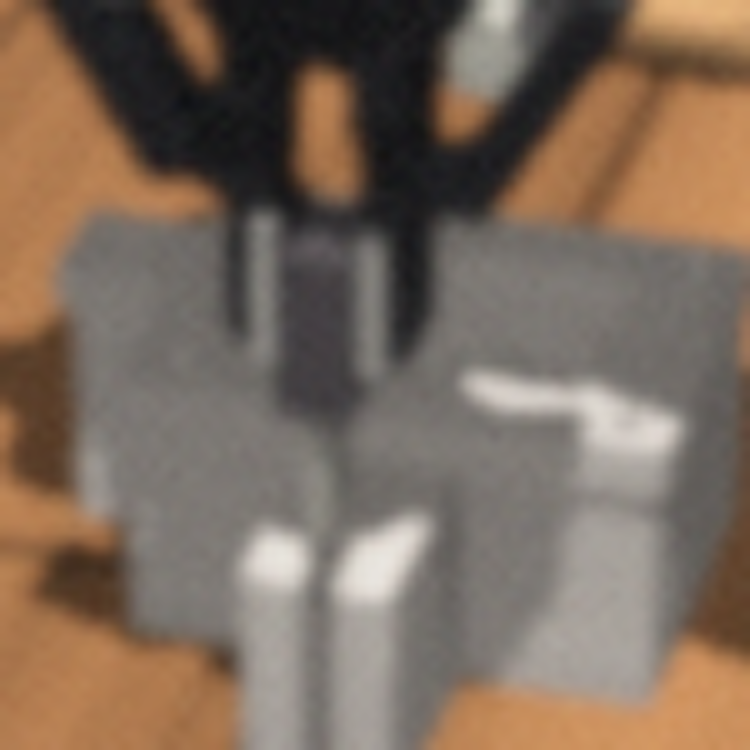

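Emit:
drive_tool(motion=[[[0,0,0,-1.2,0,3,1],[0,0,0,0,0,0,1],[0,0,0,0,0,0,1]]])

```text
time_s: 8.62
tool_pos: [0.5954, -0.0506, 0.1033]
orientation: [1.0, 0.005, 0.0, 0.0]
wrist_force: [-0.1, -0.0, 0.1]
finger_gap: 0.18
```

```bash
python3 -c "
from h import *
goto([.5962,-.0505,.104,.0103])";python3 snap.py e side 285 165 75 75 10;  python3 -c "
from h import *
p=pickle.load(open('e_side.pkl','rb'))
f=lambda X:((proj(p,X)+.5-[285,165])*10).round(0).tolist()
B=np.array([[.002,.01,-.038],[-.002,.01,-.038],[.002,.01,-.008],[-.002,.01,-.008],[.008,.013,-.008],[-.008,.013,-.008]])
from rig import manip
t=manip.get_state()['tool_pos']
print('blade pred',f(place(B,[t[0],t[1],.01])+[0,0,t[2]]))
"
```

```text
t 8.62 pos [ 0.5954 -0.0506  0.1033] ang 0.0099 F [-0.1 -0.   0.1] gap 0.18
shift mm [ 0.8 -0.  -0.7] turn [ 0.0001 -0.     -0.0004]
side tcp px crop [[342.1 377.9]]
blade pred [[321.0, 550.0], [339.0, 553.0], [321.0, 431.0], [339.0, 434.0], [290.0, 434.0], [362.0, 444.0]]
```

View pics/e_side.png

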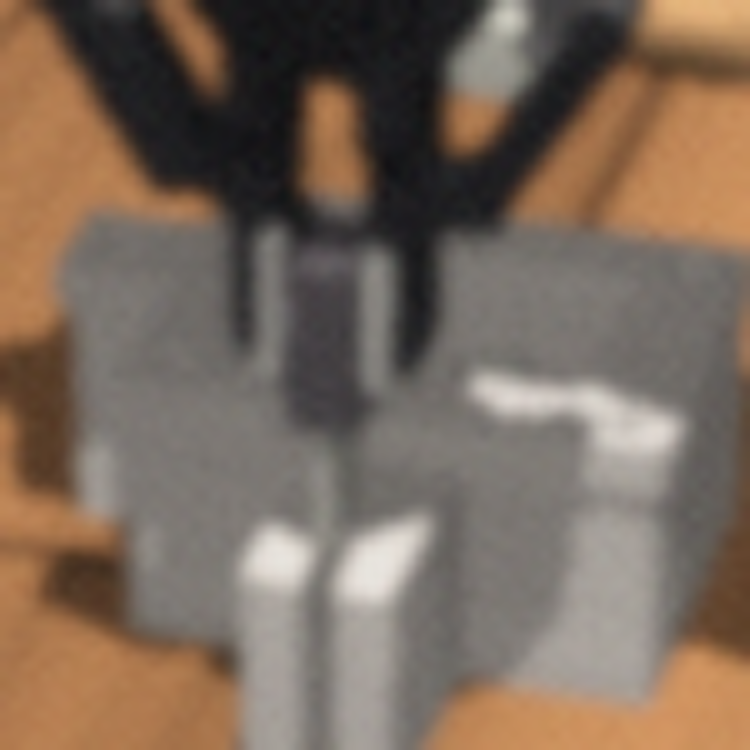

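Emit:
drive_tool(motion=[[[0,0,0,0,0,4,1],[0,0,0,0,0,4,1],[0,0,0,0,0,4,1],[0,0,0,0,0,4,1],[0,0,0,0,0,0,1]]])

```text
time_s: 9.3
tool_pos: [0.5951, -0.0504, 0.0868]
orientation: [1.0, 0.005, -0.0, -0.0]
wrist_force: [0.7, 0.4, -0.5]
finger_gap: 0.181
```

```bash
python3 -c "
from h import *
goto([.5956,-.0505,.068,.0103])";python3 snap.py f side 285 165 75 75 8
```

```text
t 9.3 pos [ 0.5951 -0.0504  0.0868] ang 0.01 F [ 0.7  0.4 -0.5] gap 0.181
shift mm [ 0.5  0.1 18.8] turn [-0.0001  0.0007 -0.0003]
side tcp px crop [[274.2 354.6]]
```

View pics/f_side.png

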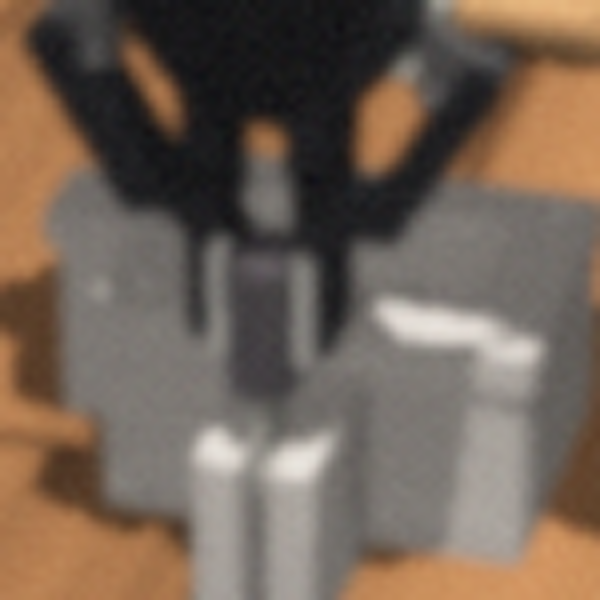

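Emit:
drive_tool(motion=[[[0,0,0,0,0,4,1],[0,0,0,0,0,4,1],[0,0,0,0,0,4,1],[0,0,0,0,0,4,1],[0,0,0,0,0,0,1]]])

```text
time_s: 9.98
tool_pos: [0.5951, -0.0504, 0.0708]
orientation: [1.0, 0.005, -0.0, -0.0]
wrist_force: [0.1, -0.2, -1.0]
finger_gap: 0.182
```

Emit:
drive_tool(motion=[[[0,0,0,0,0,1,1],[0,0,0,0,0,1,1],[0,0,0,0,0,0,1]]])

```text
time_s: 10.35
tool_pos: [0.5954, -0.0505, 0.0693]
orientation: [1.0, 0.005, 0.0, 0.0]
wrist_force: [0.2, 0.3, -0.2]
finger_gap: 0.182
```

Emit:
drive_tool(motion=[[[0,0,0,0,0,1,1],[0,0,0,0,0,1,1],[0,0,0,0,0,0,1]]])

```text
time_s: 10.72
tool_pos: [0.5955, -0.0506, 0.0677]
orientation: [1.0, 0.005, 0.0, 0.0]
wrist_force: [-1.3, -0.2, 4.0]
finger_gap: 0.181
```

Emit:
drive_tool(motion=[[[0,0,0,0,0,0.5,1],[0,0,0,0,0,0,1]]])

```text
time_s: 10.98
tool_pos: [0.5955, -0.0505, 0.0676]
orientation: [1.0, 0.005, 0.0, 0.0]
wrist_force: [-4.3, 0.3, 7.8]
finger_gap: 0.18
```

```bash
python3 snap.py g side 285 165 75 75 8
```

```text
side tcp px crop [[273.6 415.4]]
```

View pics/g_side.png

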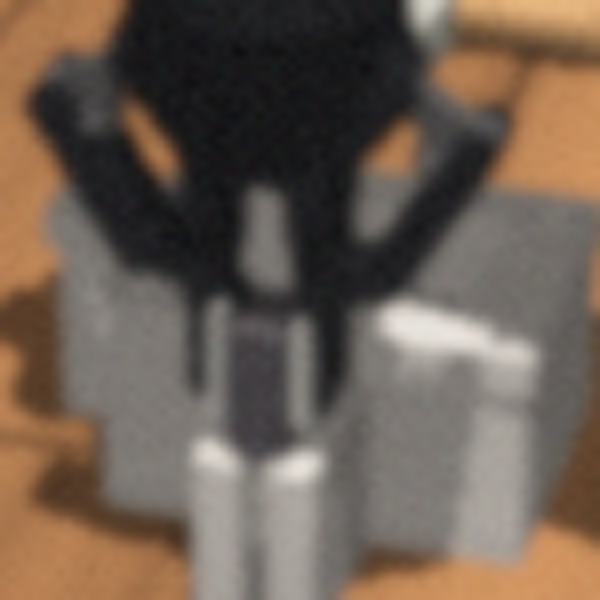

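Emit:
drive_tool(motion=[[[0,0,0,0,0,0,0.7],[0,0,0,0,0,0,0.5],[0,0,0,0,0,0,0.5],[0,0,0,0,0,-8,0.5],[0,0,0,0,0,-20,0.5],[0,0,0,0,0,-40,0.4],[0,0,0,0,0,-40,0.4]]])

```text
time_s: 11.9
tool_pos: [0.5955, -0.0505, 0.1775]
orientation: [1.0, 0.005, 0.001, 0.0]
wrist_force: [0.8, 0.1, -0.1]
finger_gap: 0.595
```

```bash
python3 snap.py h side 265 130 110 100 7;python3 -c "
from h import *
goto([.6267,.1803,.17,1.329]); plan([.6267,.1803,.17,1.329],9)"
```

```text
side tcp px crop [[372.4 270.7]]
t 11.95 pos [ 0.5976 -0.0512  0.1839] ang 0.0101 F [-0.  -0.1  5.4] gap 0.601
shift mm [  31.3 -231.2   13.5] turn [ 0.0078 -0.0052 -1.3189]
[[0, 0, np.float64(-0.147), np.float64(3.5), np.float64(-25.7), np.float64(1.5), 0], [0, 0, np.float64(-0.147), np.float64(7.2), np.float64(-24.9), np.float64(1.5), 0], [0, 0, np.float64(-0.147), np.float64(10.8), np.float64(-23.6), np.float64(1.5), 0], [0, 0, np.float64(-0.147), np.float64(14.1), np.float64(-21.8), np.float64(1.5), 0], [0, 0, np.float64(-0.147), np.float64(17.1), np.float64(-19.5), np.float64(1.5), 0], [0, 0, np.float64(-0.147), np.float64(19.8), np.float64(-16.8), np.float64(1.5), 0], [0, 0, np.float64(-0.147), np.float64(22.0), np.float64(-13.7), np.float64(1.5), 0], [0, 0, np.float64(-0.147), np.float64(23.8), np.float64(-10.3), np.float64(1.5), 0]]
[[0, 0, np.float64(-0.147), np.float64(25.0), np.float64(-6.8), np.float64(1.5), 0]]
```

View pics/h_side.png

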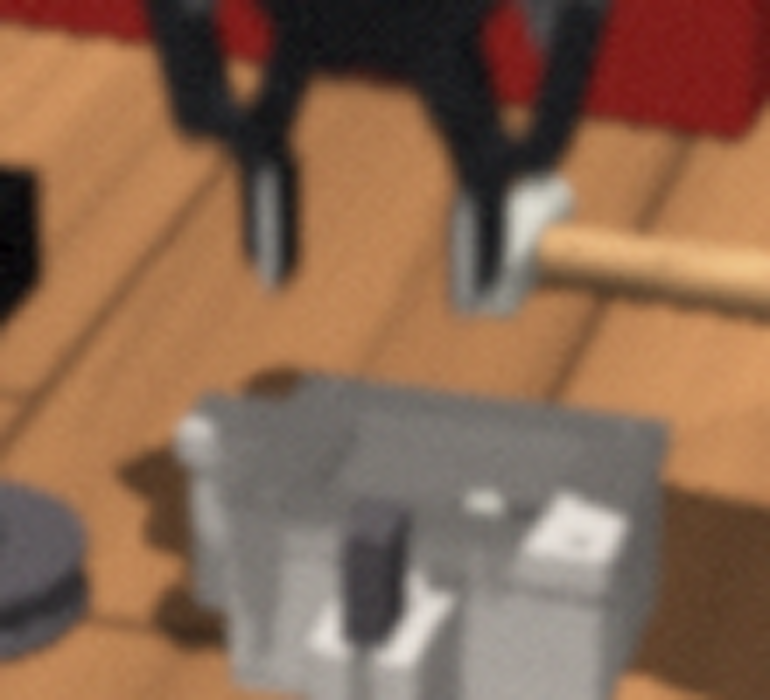

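Emit:
drive_tool(motion=[[[0,0,-0.147,3.5,-25.7,0,0.4],[0,0,-0.147,7.2,-24.9,0,0.4],[0,0,-0.147,10.8,-23.6,0,0.4],[0,0,-0.147,14,-21.8,2,0.4],[0,0,-0.147,17,-19.5,2,0.4],[0,0,-0.147,19.8,-16.8,3,0.4],[0,0,-0.147,22,-13.7,3,0.4],[0,0,-0.147,23.8,-10.3,3,0.4]]])

```text
time_s: 12.95
tool_pos: [0.6213, 0.1562, 0.1633]
orientation: [0.828, 0.561, 0.001, 0.0]
wrist_force: [-0.6, 0.2, 0.8]
finger_gap: 0.601
```

Emit:
drive_tool(motion=[[[0,0,-0.147,25,-6.8,3,0.4],[0,0,0,0,0,0,0.4],[0,0,0,0,0,0,0.4]]])

```text
time_s: 13.32
tool_pos: [0.6241, 0.1806, 0.1597]
orientation: [0.787, 0.617, 0.0, 0.0]
wrist_force: [1.0, 0.1, 0.2]
finger_gap: 0.595
```

```bash
python3 -c "
from h import *
goto([.6267,.1803,.08,1.329])"
```

```text
t 13.32 pos [0.6241 0.1806 0.1597] ang 1.3307 F [1.  0.1 0.2] gap 0.595
shift mm [ 0.3  2.5 79.7] turn [0.0009 0.0001 0.0017]
```

Emit:
drive_tool(motion=[[[0,0,0.002,0.3,2.5,20,0.4],[0,0,0,0,0,40,0.4],[0,0,0,0,0,20,0.4],[0,0,0,0,0,0,0.4]]])

```text
time_s: 13.82
tool_pos: [0.6249, 0.1802, 0.0765]
orientation: [0.787, 0.617, -0.002, -0.001]
wrist_force: [-0.5, 0.6, -0.2]
finger_gap: 0.599
```

```bash
python3 -c "
from h import *
goto([.6267,.1803,.08,1.329])";python3 snap.py i side 210 240 110 100 7; python3 -c "
from h import *
p=pickle.load(open('i_side.pkl','rb'))
f=lambda X:((proj(p,X)+.5-[210,240])*7).round(0).tolist()
q=[.6267,.1803,-.242]
print('rib top pred',f(place([[.028,.01,.046],[.028,-.01,.046],[-.028,-.01,.046],[-.028,.01,.046]],q)))
print('holes',f(place(H,q)))
"
```

```text
t 13.82 pos [0.6249 0.1802 0.0765] ang 1.33 F [-0.5  0.6 -0.2] gap 0.599
shift mm [ 0.5  1.7 -3.5] turn [-0.0036  0.0013  0.001 ]
side tcp px crop [[406.4 223.4]]
rib top pred [[303.0, 307.0], [347.0, 267.0], [519.0, 332.0], [477.0, 374.0]]
holes [[178.0, 453.0], [504.0, 587.0], [657.0, 421.0], [342.0, 302.0], [211.0, 322.0]]
```

View pics/i_side.png

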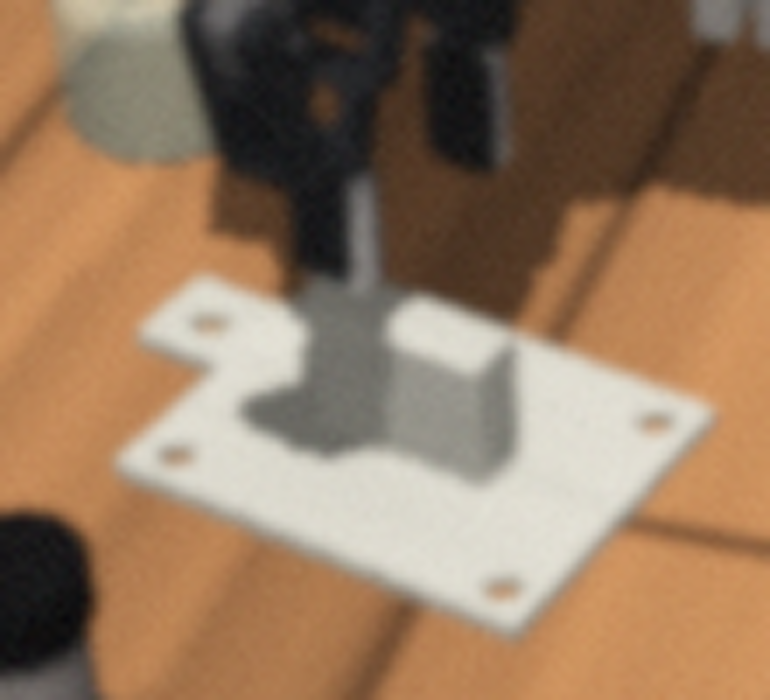

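Emit:
drive_tool(motion=[[[0,0,0,0.5,1.7,15,0.4],[0,0,0,0,0,20,0.4],[0,0,0,0,0,20,0.4],[0,0,0,0,0,7,0.4],[0,0,0,0,0,0,0.4],[0,0,0,0,0,0,0.4]]])

```text
time_s: 14.62
tool_pos: [0.6287, 0.1809, 0.0175]
orientation: [0.787, 0.617, 0.0, 0.0]
wrist_force: [0.7, -0.4, -0.4]
finger_gap: 0.603
```

```bash
python3 -c "
from h import *
goto([.6267,.1803,.014,1.329])"
```

```text
t 14.62 pos [0.6287 0.1809 0.0175] ang 1.331 F [ 0.7 -0.4 -0.4] gap 0.603
shift mm [-1.  -1.8  3.5] turn [ 0.0011 -0.0003  0.002 ]
```

Emit:
drive_tool(motion=[[[0,0,0.002,-1,-1.8,3,0.4],[0,0,0,0,0,0,0.4],[0,0,0,0,0,0,1],[0,0,0,0,0,0,1],[0,0,0,0,0,0,1],[0,0,0,0,0,0,1],[0,0,0,0,0,0,1]]], force=90)

```text
time_s: 15.5
tool_pos: [0.6264, 0.1803, 0.0141]
orientation: [0.787, 0.617, 0.0, 0.0]
wrist_force: [-1.5, -1.2, 5.3]
finger_gap: 0.219
```

```bash
python3 snap.py j side 210 240 110 100 7; python3 -c "
from h import *
goto([.6267,.1803,.014,1.329])"
```

```text
side tcp px crop [[418.4 411.6]]
t 15.55 pos [0.6263 0.1803 0.0141] ang 1.329 F [-1.2 -0.4  5.8] gap 0.22
shift mm [0.1 0.3 0.1] turn [ 0.0005 -0.      0.    ]
```

View pics/j_side.png

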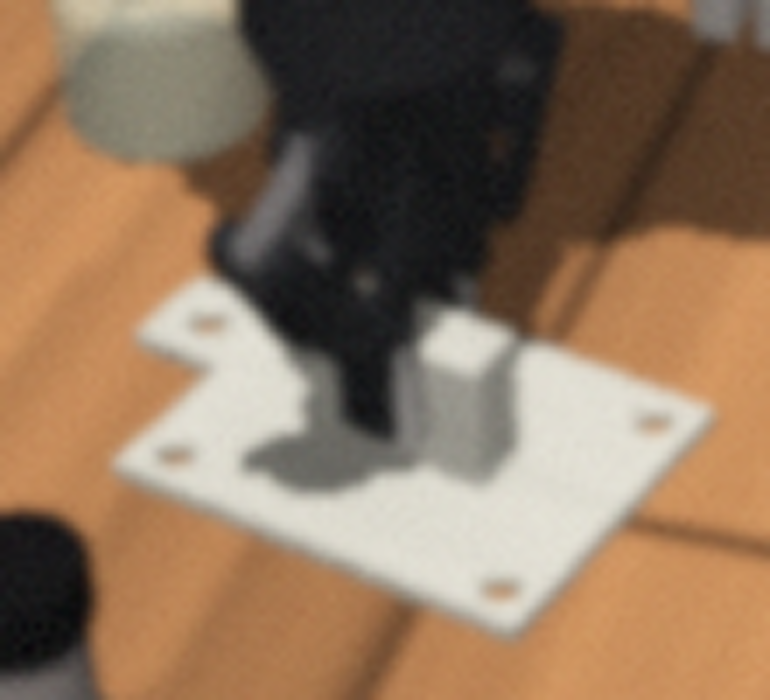

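Emit:
drive_tool(motion=[[[0,0,0,0,0,-8,1],[0,0,0,0,0,-20,1],[0,0,0,0,0,-40,1],[0,0,0,0,0,-45,1],[0,0,0,0,0,-40,1],[0,0,0,0,0,-10,1],[0,0,0,0,0,0,1]]])

```text
time_s: 16.42
tool_pos: [0.6263, 0.1803, 0.1768]
orientation: [0.787, 0.617, 0.0, 0.0]
wrist_force: [0.3, -0.1, -3.3]
finger_gap: 0.221
```

```bash
python3 -c "
from h import *
goto([.5972,-.1435,.174,1.581]);plan([.5972,-.1435,.174,1.581],8)"
```

```text
t 16.43 pos [0.6263 0.1803 0.1768] ang 1.3291 F [ 0.3 -0.1 -3.3] gap 0.221
shift mm [-321.4   49.3    2.8] turn [ 5.000e-04 -1.000e-04 -2.519e-01]
[[0, 0, np.float64(-0.031), np.float64(-40.2), np.float64(6.2), np.float64(0.3), 0], [0, 0, np.float64(-0.031), np.float64(-40.3), np.float64(4.9), np.float64(0.3), 0], [0, 0, np.float64(-0.031), np.float64(-40.5), np.float64(3.6), np.float64(0.3), 0], [0, 0, np.float64(-0.031), np.float64(-40.6), np.float64(2.3), np.float64(0.3), 0], [0, 0, np.float64(-0.031), np.float64(-40.6), np.float64(1.1), np.float64(0.3), 0], [0, 0, np.float64(-0.031), np.float64(-40.6), np.float64(-0.2), np.float64(0.3), 0], [0, 0, np.float64(-0.031), np.float64(-40.6), np.float64(-1.5), np.float64(0.3), 0], [0, 0, np.float64(-0.031), np.float64(-40.5), np.float64(-2.8), np.float64(0.3), 0]]
```

Emit:
drive_tool(motion=[[[0,0,-0.016,-15,2.5,0,1],[0,0,-0.031,-30,4.2,0,1],[0,0,-0.031,-35,4,0,1],[0,0,-0.031,-40,3,0,1],[0,0,-0.031,-40,2,0,1],[0,0,-0.031,-40,1,0,1],[0,0,-0.031,-40,0,0,1],[0,0,-0.031,-35,-1,0,1]]])

```text
time_s: 17.42
tool_pos: [0.6029, -0.0958, 0.174]
orientation: [0.71, 0.704, -0.001, -0.002]
wrist_force: [0.5, 0.1, -2.9]
finger_gap: 0.22
```

```bash
python3 -c "
from h import *
goto([.5972,-.1435,.174,1.581])"
```

```text
t 17.43 pos [ 0.6029 -0.0958  0.174 ] ang 1.5626 F [ 0.5  0.1 -2.9] gap 0.22
shift mm [-47.8  -5.4   0. ] turn [-0.0035 -0.0012 -0.0184]
```

Emit:
drive_tool(motion=[[[0,0,-0.01,-25,-2.5,0,1],[0,0,-0.008,-16,-2,0,1],[0,0,0,-6,-1,0,1],[0,0,0,0,0,0,1],[0,0,0,0,0,0,1]]])

```text
time_s: 18.05
tool_pos: [0.5988, -0.1409, 0.1767]
orientation: [0.704, 0.711, 0.0, -0.0]
wrist_force: [0.3, 0.2, -3.2]
finger_gap: 0.221
```

```bash
python3 -c "
from h import *
goto([.5972,-.1435,.130,1.581])"
```

```text
t 18.05 pos [ 0.5988 -0.1409  0.1767] ang 1.5808 F [ 0.3  0.2 -3.2] gap 0.221
shift mm [-2.6 -1.6 46.7] turn [-0.     -0.0002 -0.0002]
```

Correct sideways, descend part of the way and look.

Emit:
drive_tool(motion=[[[0,0,0,-2.6,-1.6,0,1],[0,0,0,0,0,10,1],[0,0,0,0,0,20,1],[0,0,0,0,0,16,1],[0,0,0,0,0,0,1],[0,0,0,0,0,0,1]]])

```text
time_s: 18.8
tool_pos: [0.5972, -0.1444, 0.131]
orientation: [0.704, 0.71, -0.0, 0.0]
wrist_force: [-0.4, -0.3, -1.9]
finger_gap: 0.224
```

```bash
python3 -c "
from h import *
goto([.5972,-.1435,.104,1.581])"; python3 snap.py k side 265 130 110 100 7 top 310 180 130 100 6
```

```text
t 18.8 pos [ 0.5972 -0.1444  0.131 ] ang 1.5799 F [-0.4 -0.3 -1.9] gap 0.224
shift mm [ 0.9  0.  27. ] turn [ 0.0001  0.0002 -0.0011]
side tcp px crop [[454.3 296.5]]
top tcp px crop [[487.2 238.8]]
```

View pics/k_side.png

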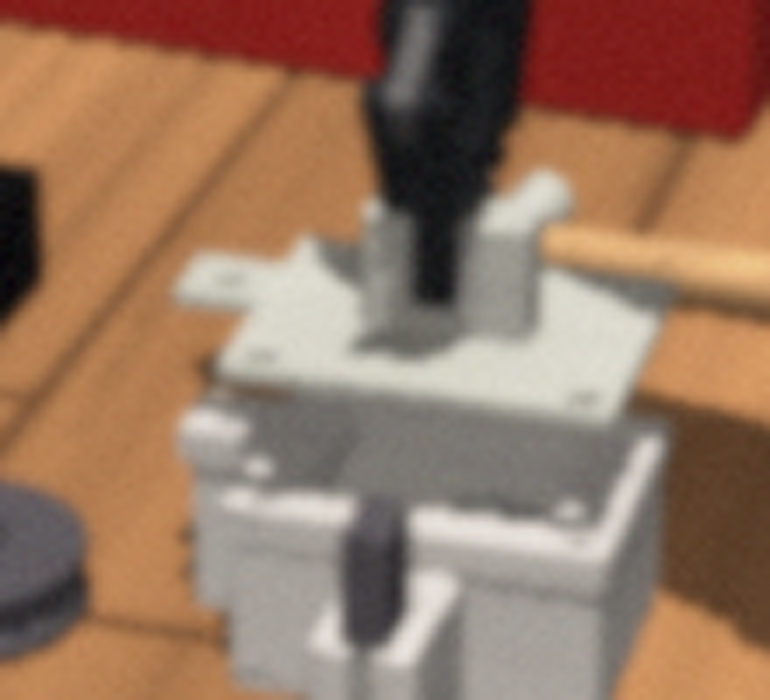

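View pics/k_top.png

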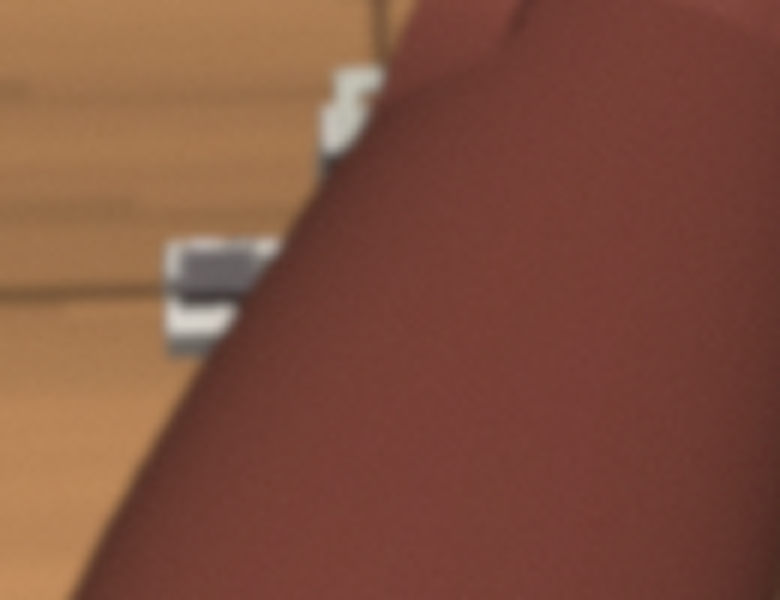

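```bash
cat > chk.py <<'E'
from h import *
import sys
from rig import manip
p=pickle.load(open(sys.argv[1]+'_side.pkl','rb')); x,y,k=map(int,sys.argv[2:5])
f=lambda X:((proj(p,X)+.5-[x,y])*k).round(0).tolist()
s=manip.get_state(); t=s['tool_pos']; m=R.from_quat(s['orientation']).as_matrix()
# cover frame: x = tool? cover y = tool x ; cover x = y x z(up)
yv=m[:,0]; zv=-m[:,2]; xv=np.cross(yv,zv)
C=np.array([[.053,.038],[-.053,.038],[-.053,-.038],[.053,-.038],[.08,-.012]])
E=np.array([[.065,.05],[-.065,.05],[-.065,-.05],[.065,-.05]])
h=float(sys.argv[5]) if len(sys.argv)>5 else .014
W=lambda A,z:t+zv*(z-h)+A[:,:1]*xv+A[:,1:]*yv
print('holes',f(W(C,.005)),'\ncorners top',f(W(E,.005)),'\ncorners bot',f(W(E,0)))
q=[.5972,-.1435,.0103]
print('threads',f(place(T,q)),'\nflange corners',f(place(np.c_[E,[.07]*4],q)))
E
python3 chk.py k 265 130 7
python3 - <<'E'
import pickle,cv2
p=pickle.load(open("k_side.pkl","rb"))["img"]
cv2.imwrite("pics/k2.png",cv2.resize(p[155:215,285:365],None,fx=10,fy=10,interpolation=cv2.INTER_CUBIC))
E
python3 chk.py k 285 155 10
```

```text
holes [[264.0, 352.0], [586.0, 394.0], [637.0, 291.0], [331.0, 253.0], [231.0, 276.0]] 
corners top [[217.0, 364.0], [614.0, 416.0], [680.0, 280.0], [307.0, 234.0]] 
corners bot [[217.0, 378.0], [614.0, 430.0], [679.0, 293.0], [307.0, 247.0]]
threads [[267.0, 497.0], [581.0, 540.0], [632.0, 432.0], [332.0, 393.0], [235.0, 417.0]] 
flange corners [[221.0, 509.0], [610.0, 563.0], [674.0, 420.0], [309.0, 373.0]]
holes [[177.0, 252.0], [637.0, 312.0], [710.0, 165.0], [272.0, 111.0], [130.0, 144.0]] 
corners top [[110.0, 269.0], [678.0, 344.0], [771.0, 150.0], [238.0, 84.0]] 
corners bot [[110.0, 289.0], [677.0, 364.0], [770.0, 169.0], [239.0, 103.0]]
threads [[182.0, 460.0], [631.0, 521.0], [702.0, 367.0], [274.0, 311.0], [136.0, 346.0]] 
flange corners [[116.0, 477.0], [671.0, 555.0], [762.0, 351.0], [241.0, 283.0]]
```

View pics/k2.png

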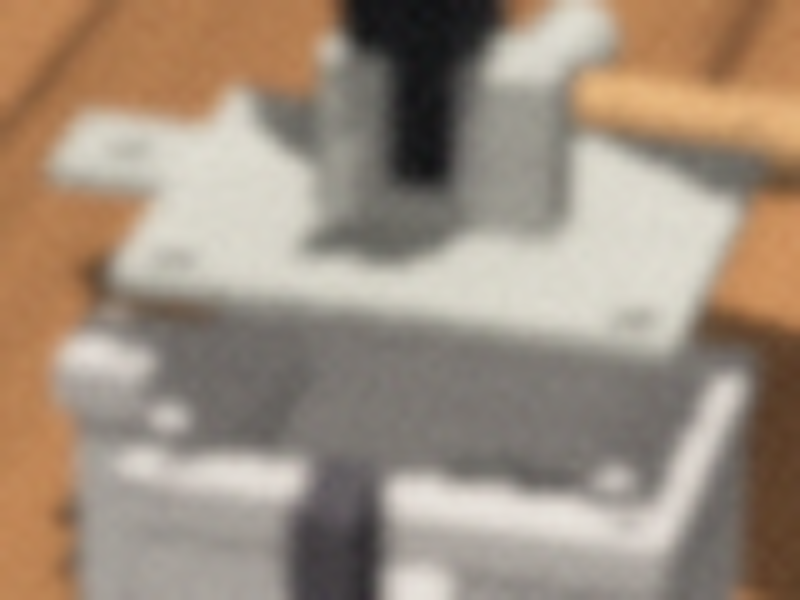

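Run:
```python
from h import *
from rig import manip
P,D=pickle.load(open("d1.pkl","rb")); s=P["side"]; t=P["top"]
E=np.array([[.065,.05,.07],[-.065,.05,.07],[-.065,-.05,.07],[.065,-.05,.07]])
fc=c([(72,162),(398,213),(457,90),(140,47)],(285,175),6)
gs=c([(105,155),(375,193),(422,102),(158,70),(78,88)],(285,175),6)
q,r=fit([(s,E,fc)],[.6,-.14,0]);print("gear side corners",q.round(4),r.round(1).tolist())
q,r=fit([(s,T,gs)],[.6,-.14,0]);print("gear side threads",q.round(4),r.round(1).tolist())
z=manip.get_state()["tool_pos"][2]-.0141+.005
Hh=T[[0,1,4]].copy(); Hh[:,2]=z
hs=c([(175,257),(635,318),(128,150)],(285,155),10)
q,r=fit([(s,Hh,hs)],[.6,-.14,0]);print("cover side holes",q.round(4),r.round(1).tolist(),z)
Ec=E[[0,1]].copy();Ec[:,2]=z
print(manip.get_state()["tool_pos"])
```

```text
gear side corners [ 0.598  -0.1444  0.005 ] [[-0.7, 0.3], [0.3, -0.3], [-0.2, -0.1], [0.6, 0.1]]
gear side threads [ 0.598  -0.142   0.0114] [[0.1, 0.3], [0.0, 0.2], [-0.6, -0.1], [0.5, -0.4], [-0.0, 0.1]]
cover side holes [ 0.5971 -0.1419  0.0087] [[-0.0, 0.1], [0.0, -0.0], [0.0, -0.1]] 0.12251015551377506
[ 0.59756698 -0.14455745  0.13161016]
```

Emit:
drive_tool(motion=[[[0,0,0,0,0.4,8,1],[0,0,0,0,0,8,1],[0,0,0,0,0,7,1],[0,0,0,0,0,4,1],[0,0,0,0,0,0,1],[0,0,0,0,0,0,1],[0,0,0,0,0,0,1],[0,0,0,0,0,0,1]]])

```text
time_s: 19.9
tool_pos: [0.5976, -0.1444, 0.104]
orientation: [0.704, 0.71, 0.0, 0.0]
wrist_force: [-0.4, -0.3, -2.8]
finger_gap: 0.22
```

```bash
python3 -c "
from h import *
goto([.5972,-.1435,.104,1.581])"; python3 snap.py l side 285 155 80 75 10; python3 chk.py l 285 155 10 .0141;python3 -c "
from h import *
goto([.5972,-.1435,.104,1.581])"
```

```text
t 19.9 pos [ 0.5976 -0.1444  0.104 ] ang 1.58 F [-0.4 -0.3 -2.8] gap 0.22
shift mm [ 0.9 -0.4  0. ] turn [ 0.0003  0.0003 -0.001 ]
side tcp px crop [[447.  281.2]]
holes [[179.0, 362.0], [633.0, 423.0], [706.0, 272.0], [273.0, 217.0], [133.0, 251.0]] 
corners top [[113.0, 379.0], [673.0, 455.0], [766.0, 256.0], [240.0, 189.0]] 
corners bot [[113.0, 399.0], [673.0, 475.0], [765.0, 275.0], [240.0, 208.0]]
threads [[182.0, 460.0], [631.0, 521.0], [702.0, 367.0], [274.0, 311.0], [136.0, 346.0]] 
flange corners [[116.0, 477.0], [671.0, 555.0], [762.0, 351.0], [241.0, 283.0]]
t 19.95 pos [ 0.5976 -0.1444  0.104 ] ang 1.58 F [ 0.   0.4 -2.7] gap 0.219
shift mm [ 0.9 -0.4 -0. ] turn [ 0.0002  0.0002 -0.001 ]
```

View pics/l_side.png

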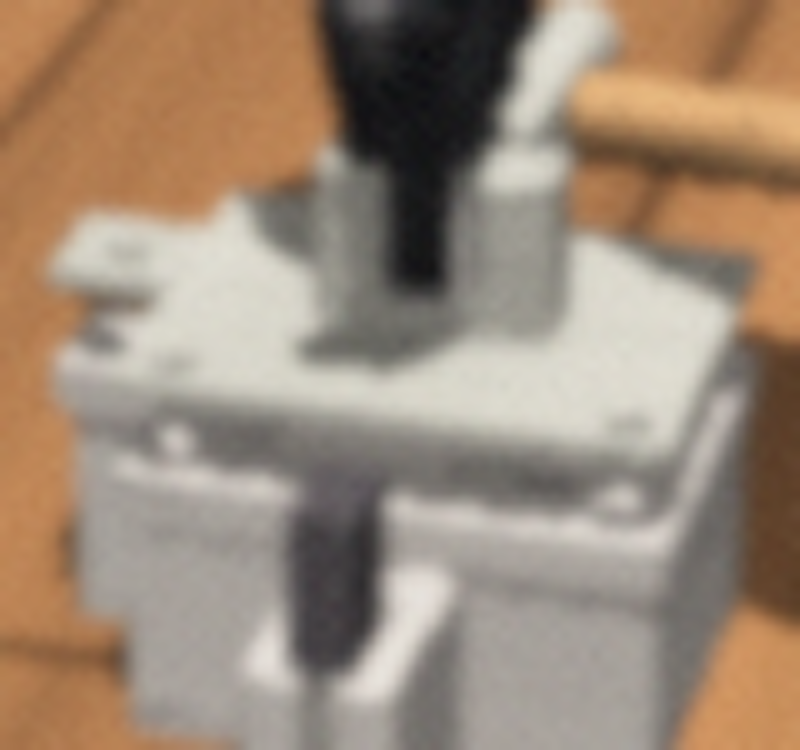

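Run:
```python
from h import *
s=pickle.load(open("l_side.pkl","rb"))
from rig import optics
g=optics.pinpoint.__name__
im=s["img"].astype(float).mean(2)
Hh=T[[0,1,4]].copy(); Hh[:,2]=.0949
def cen(u,rad=4):
    x,y=np.round(u).astype(int); w=im[y-2:y+3,x-rad:x+rad+1]; b=np.median(w[[0,-1]]); d=np.clip(np.percentile(w,80)-w-2,0,None)
    yy,xx=np.mgrid[y-2:y+3,x-rad:x+rad+1]; return [(d*xx).sum()/d.sum(),(d*yy).sum()/d.sum()]
man=c([(177,362),(630,425),(126,250)],(285,155),10)
aut=np.array([cen(u) for u in man]); print(man.round(2).tolist(),aut.round(2).tolist())
for h in(man,aut):
    q,r=fit([(s,Hh,h)],[.6,-.14,0]);print("cover",q.round(4),r.round(1).tolist())
P,D=pickle.load(open("d1.pkl","rb")); im=P["side"]["img"].astype(float).mean(2)
gs=c([(105,155),(375,193),(422,102),(158,70),(78,88)],(285,175),6)
a=np.array([cen(u) for u in gs]);print(gs.round(2).tolist(),a.round(2).tolist())
q,r=fit([(P["side"],T,a)],[.6,-.14,0]);print("gear",q.round(4),r.round(1).tolist())
cv2.imwrite("pics/g3.png",cv2.resize(cv2.createCLAHE(6,(4,4)).apply(cv2.cvtColor(P["side"]["img"],cv2.COLOR_BGR2GRAY)[175:225,285:365]),None,fx=10,fy=10,interpolation=cv2.INTER_CUBIC))
```

```text
[[302.25, 190.75], [347.55, 197.05], [297.15, 179.55]] [[301.33, 191.93], [347.79, 197.99], [296.51, 180.72]]
cover [ 0.5983 -0.1437  0.0139] [[-0.2, 0.1], [-0.0, -0.2], [0.2, 0.2]]
cover [ 0.598  -0.1386  0.0282] [[0.3, 0.1], [-0.4, -0.2], [0.1, 0.2]]
[[302.08, 200.42], [347.08, 206.75], [354.92, 191.58], [310.92, 186.25], [297.58, 189.25]] [[300.42, 200.35], [346.93, 208.09], [357.07, 192.06], [310.4, 184.85], [297.89, 189.33]]
gear [ 0.5981 -0.1407 -0.0167] [[1.3, 0.3], [-0.6, -0.7], [-2.7, 0.0], [1.4, 1.0], [-0.1, -0.1]]
```

View pics/g3.png

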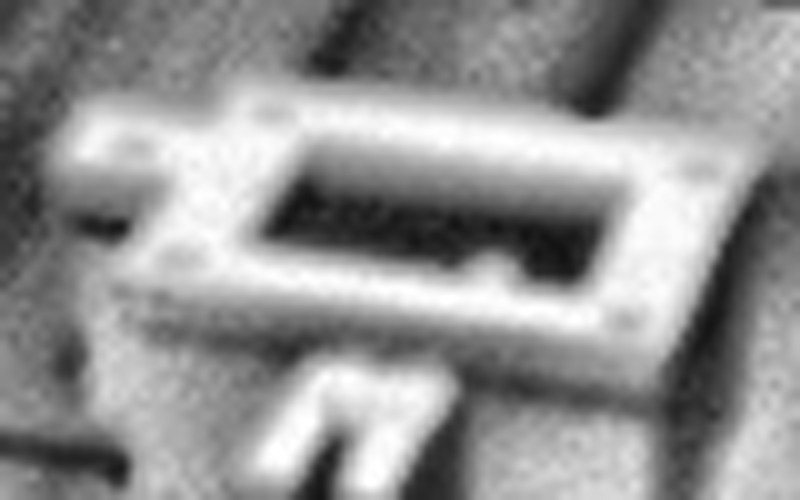

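```bash
cat > cov.py <<'E'
from h import *
import sys
n=sys.argv[1]; s=pickle.load(open(n+"_side.pkl","rb"))
cv2.imwrite(f"pics/{n}_cl.png",cv2.resize(cv2.createCLAHE(6,(4,4)).apply(cv2.cvtColor(s["img"],cv2.COLOR_BGR2GRAY)[165:225,285:365]),None,fx=10,fy=10,interpolation=cv2.INTER_CUBIC))
E
python3 cov.py l
python3 - <<'E'
from h import *
P,D=pickle.load(open("d1.pkl","rb"))
q,r=fit([(P["side"],T,c([(180,255),(628,318),(702,167),(272,108),(135,148)],(285,175),10))],[.6,-.14,0]);print("gear",q.round(4),r.round(2).tolist())
E
```

```text
gear [ 0.5976 -0.1441  0.0092] [[0.01, 0.24], [0.06, 0.15], [-0.11, -0.15], [0.12, 0.13], [-0.08, -0.42]]
```

View pics/l_cl.png

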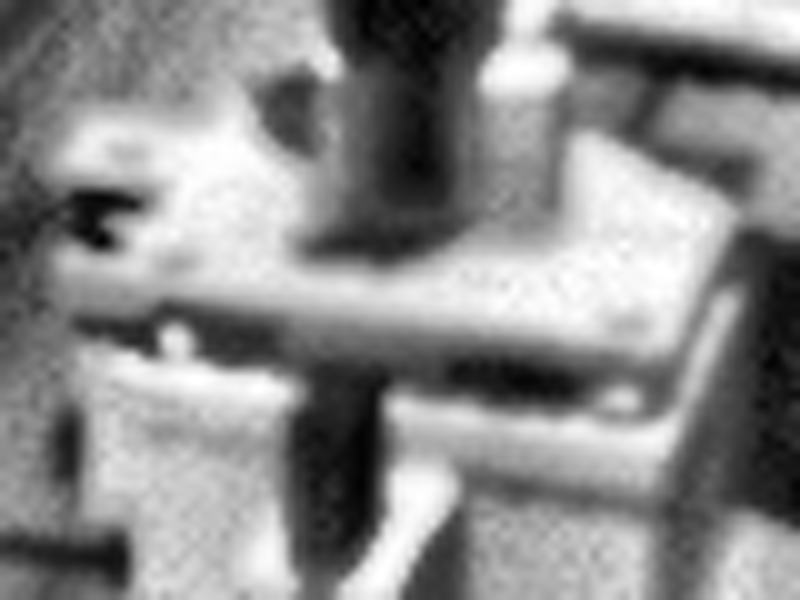

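Run:
```python
from h import *
s=pickle.load(open("l_side.pkl","rb"))
Hh=T[[0,1,4]].copy(); Hh[:,2]=.0949
q,r=fit([(s,Hh,c([(178,260),(628,322),(127,150)],(285,165),10))],[.6,-.14,0]);print("cover",q.round(4),r.round(2).tolist())
Th=T[[0,1,4]].copy()
q,r=fit([(s,Th,c([(180,255),(628,318),(135,148)],(285,175),10))],[.6,-.14,0]);print("gear same pts",q.round(4),r.round(2).tolist())
```

```text
cover [ 0.5985 -0.1445  0.0126] [[-0.26, 0.09], [0.12, -0.09], [0.14, -0.02]]
gear same pts [ 0.5977 -0.1442  0.011 ] [[0.02, 0.24], [0.08, 0.11], [-0.11, -0.42]]
```

Emit:
drive_tool(motion=[[[0,0,0,0.6,-0.6,0,1],[0,0,0,0,0,0,1],[0,0,0,0,0,0,1],[0,0,0,0,0,0,1]]])

```text
time_s: 20.45
tool_pos: [0.5969, -0.1438, 0.1038]
orientation: [0.704, 0.71, -0.0, 0.0]
wrist_force: [-0.2, 0.5, -2.4]
finger_gap: 0.22
```

```bash
python3 snap.py m side 210 120 200 190 4 top 160 150 280 200 3; python3 cov.py m; python3 -c "
from h import *
goto([.5972,-.1435,.104,1.581])"
```

```text
side tcp px crop [[479.7 253.4]]
top tcp px crop [[687.7 217.8]]
t 20.55 pos [ 0.5969 -0.1438  0.1038] ang 1.58 F [ 0.5 -0.4 -3.8] gap 0.224
shift mm [ 0.3  0.3 -0.2] turn [-0.      0.0001 -0.001 ]
```

View pics/m_cl.png

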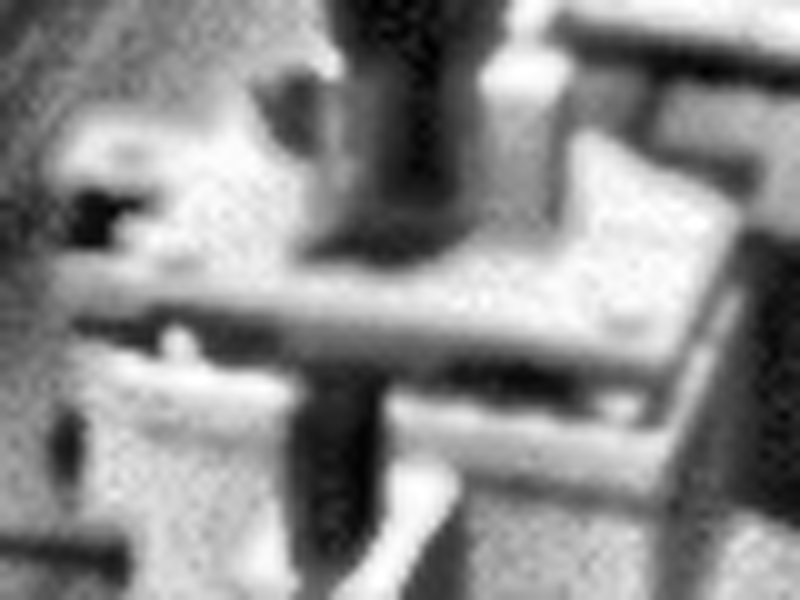

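View pics/m_side.png

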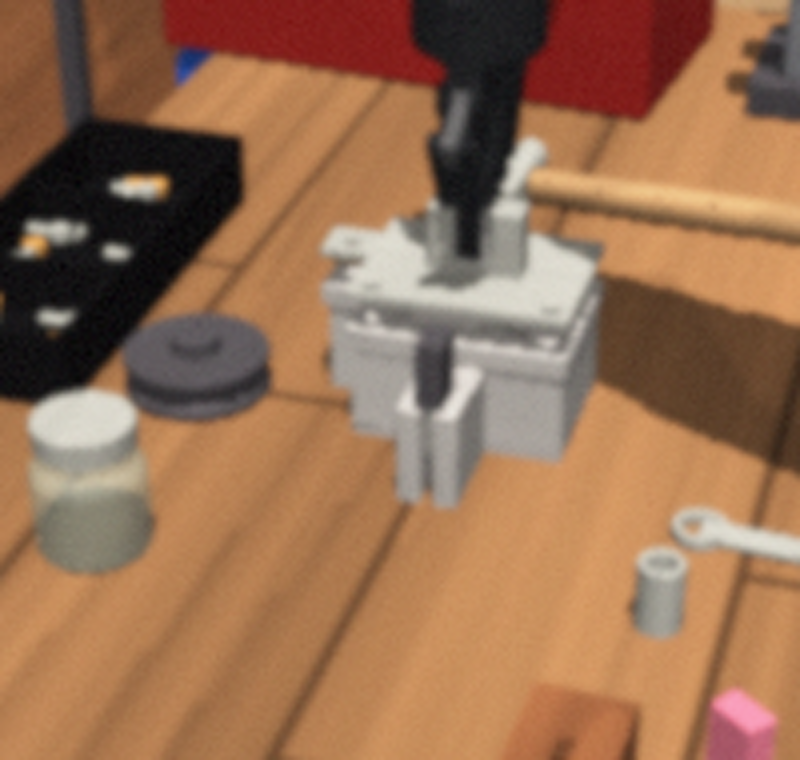

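View pics/m_top.png

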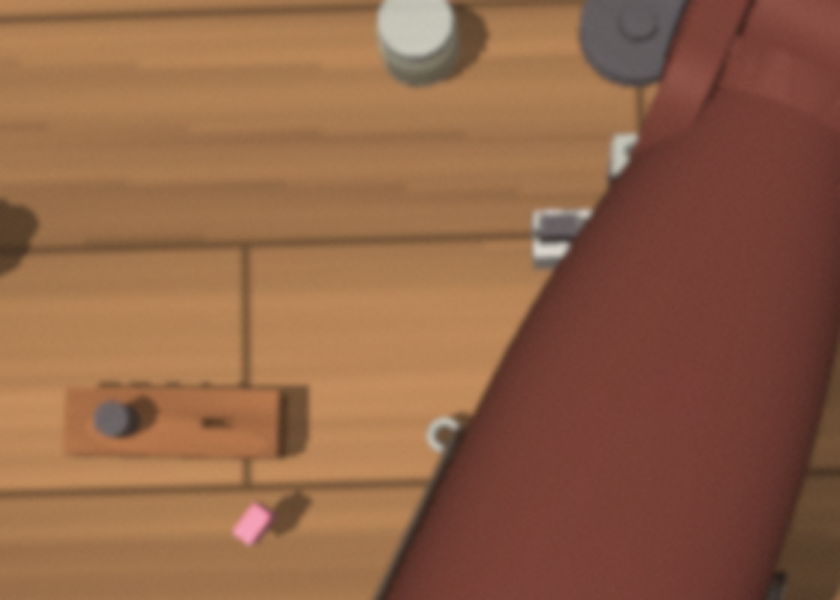

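```bash
python3 -c "
from rig import manip
print(manip.sign_off())"
```

```text
the job is handed in; nothing more can be done
None
```

The job is handed in at about 20.6 s. The gauge stands in the gap, and the arm is still holding the cover above the gearbox flange.

- **Gauge:** I took the rectangular-handled gauge from the rack and pushed its blade into the gap. The shoulder met the lugs at the expected height, with about 8 N on the wrist at the end. I let go, and the later pictures show it standing upright by itself.
- **Cover:** I gripped it by the rib with 90 N, carried it over the gauge and lowered it to about 20 mm above the flange, ear over ear. The wrist carries only the cover's weight of about 3 N. The tool's tilt read near zero.
- **Alignment:** By the arm's readings and the grasp offset, the holes are within about 0.5 mm and 0.001 rad of the threaded holes.
- **Other things:** The last pictures show the pin gauge, pink look-alike, socket, jar and pulley still in place, and what shows of the wrench and hammer too. The bowl and oil bottle lay outside those crops. I did not measure any of them again.

**Checks that disagreed or were missing:**
- The two cameras differed by 1–3 mm in absolute position, so I used values between them.
- A side-camera fit before the last correction put the cover about 0.8 mm off in x and 0.3 mm in y. After the correction I only looked at the picture again and did not repeat the fit.
- The arm hid the cover from the top camera at the end, so the final alignment was seen from the side only.

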